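# Show a milling ball to the inspection camera from two sides

### The job

Tip the steel ball out of the open grinding jar into the white dish and stand the empty jar back upright on its black rubber mat. Then lift the dish by its blue handle, keeping it level with the ball in its middle, and show the ball to the inspection camera: hold the dish at the camera's focus for about a second with the handle pointing straight away from the camera, then turn the dish a quarter turn there so that the handle sticks out square to one side (either side). Finish while still holding the dish there, level and still with the ball in its middle, and leave the camera and everything else on the bench alone.

Things in the scene. Friction and masses are not known exactly. Their poses are not given: they have to be found in the camera images.
- jar_center (a point): Open grinding jar, steel jacket, white ceramic lining: outside a straight cylinder 54 mm across, 60 mm tall, 250 to 420 g. Its bore is a cone, 30 mm wide at the floor (8 mm above the foot), 44 mm at the mouth: the ball rolls out once the jar is tipped 90 to 100 degrees. This point is on the axis 30 mm above the foot; z points to the mouth. It starts upright near the mat's middle, ball inside.
- jar: The same jar; its origin is the centre of its foot, z along its axis towards the mouth.
- ball: Polished steel milling ball, 22 mm in diameter, 44 g; origin at its centre. It rolls freely. It starts at the bottom of the open jar.
- mat: Fixed black rubber mat 110 x 110 mm, 4 mm thick; origin at the centre of its underside, on the bench.
- dish_center (a point): Shallow round white porcelain dish, 116 mm across the rim, 27 mm tall, 130 to 260 g, on a foot 60 mm across. Its inside is a spherical hollow of 95 mm radius, 104 mm wide, so a ball rolls to the middle. This point is the centre of the inside floor, 6 mm above the bench when it stands; z is up, and the handle sticks out along -x.
- dish: The same dish with its handle; origin at the centre of its foot, axes as for dish_center.
- dish_grip (a point): Middle of the dish's blue handle sleeve, 92 mm from the dish's axis, 25 mm above its foot. The sleeve is a level straight bar along the dish's x, 54 mm long, 14 mm wide, 16 mm high, from 65 to 119 mm off the axis; its underside is 17 mm above the bench when the dish stands. Axes as for dish_center.
- focus (a point): Focus of the inspection camera: an empty point in the air 150 mm above the bench. x is level and points from the focus towards the camera (white cylinder with a black ring-light 54 mm across, on a retort stand, looking down 30 degrees below level), y level, z up. The stand's base plate, 12 mm thick, lies 55 to 255 mm from the focus along x; its rod, 440 mm tall, stands at x 225, y 62 mm.
- lens (a point): Centre of the camera's lens, 140 mm from the focus: 122 mm level (along the focus frame's +x) and 70 mm above it.
- stand: The fixed camera stand (base plate, rod, clamp and camera); origin on the bench straight below the focus, axes as for focus. Not to be touched.
- jar_lid: Bystander: the jar's steel screw lid lying on the bench, 58 mm in diameter, 14 mm high; origin at its underside.
- spare_jar: Bystander: a second grinding jar, closed by a lid with a green spot, 58 mm in diameter, 66 mm tall; origin at its underside.
- amber_vial: Bystander: small brown bottle with a white cap, 48 mm in diameter, 100 mm tall; origin at its underside.
- beaker: Bystander: small empty glass beaker, 54 mm in diameter, 75 mm tall; origin at its underside.
- wash_bottle: Bystander: white plastic bottle with a red cap, 72 mm in diameter, 130 mm tall; origin at its underside.
- spatula: Bystander: steel spatula, 180 mm long, lying flat; origin at its middle, underside.
- tweezers: Bystander: steel tweezers, 136 mm long, lying flat; origin at their middle.
Mind the look-alikes: they are no part of the job. What is shaped like the jar but orange is not meant. Several things have the shape of the mat; the one meant has the colours described above.

How it is judged:
By the outcome, as a careful person would: the job done as asked, in the order asked, and still so for the second after the job is handed in, while the arm keeps its last pose, push and grip.
It also fails if it takes over 72 s, if anything falls off the work surface, if the arm or the gripper's body presses on something with over 40 N, if the wrist force passes 120 N, or if a joint passes its speed limit or range.

### The arm

A 7-joint arm with a two-finger parallel gripper is mounted at the origin on the work surface. World frame = base frame: x ahead of the robot, y to its left, z up, the work surface at z = 0. Lengths are in m, angles in rad, forces in N, time in s.
With the tool pointing down it reaches from about 0.4 to 0.85 m from the base axis. Payload 6.9 kg.
Tool frame: the origin (TCP) lies at the very end of the fingers, on their centre line; the grasp point (between the pads) lies 19 mm behind it; y points along the fingers, z is the direction in which the jaws open and shut, and the axes are right-handed (so a half turn about y gives the same grasp; the last joint's range is limited). The gripper opens to 85 mm and grips with 20 to 120 N. Pads are 22 mm wide; open, the fingers measure 114 mm over their backs; the gripper's body (76 mm by 85 mm) begins 54 mm behind the grasp point. The pads swing forward as they close: fully open they stand 13 mm farther back than shut.
Start: joints at [1.242, 0.507, -0.238, 1.5, 0.126, 1.149, -0.155], TCP at [0.263, -0.567, 0.231] pointing down, gripper open.
Joint ranges: [-3.08, 3.08], [-0.24, 2.05], [-1.43, 1.35], [0, 2.5], [-1.52, 4.66], [0.17, 1.96], [-2.89, 2.89]. Speed limits (rad/s): [2.39, 2.39, 3.14, 3.14, 3.14, 3.14, 3.14].

### API

Orientations are given as a unit quaternion [x, y, z, w].
In Python, from cell import state, get_image, finish_job gives the robot as it stands. The module is installed in compiled form; this text tells all that it offers.
- The arm moves only by the tool play_rows, never from a script. Its argument "motion" is a list of rows, each a list of 3 entries, a list of its own where there are three numbers: the shift along the tool's x, y, z in mm, then the turn about the tool's y in rad, then the closure, from 0 (fully open) to 1 (shut). A call has exactly 5 rows; each row is the pose to reach, as a shift and turn from the pose commanded when the call began, along the tool's axes at that moment; what a row does not reach only later rows make up. A row lasts 1/10 s, in which the tool goes at most 50 mm and 8.59 degrees, less where a joint would pass 70% of its speed; a pose out of reach is approached as far as the arm can. A call with a gripper value outside its range is refused whole. The fingers move at their own pace and stop on an object; "force" is the grip in N (left out, the last holds). Time passes only in rows, so rows that repeat a pose let the fingers close, or fill a call up. It gives the time, the measured TCP pose, the force and the opening at its end, in the units of the state.
- state(): the state, without advancing time (a new reading comes with each control period).
- get_image(name): name is "scene" or "top"; returns a dict with "color" (400x640x3 uint8, blue, green, red), "fx", "fy", "cx", "cy" (pixels), "distortion" ([k1, k2, p1, p2, k3] as OpenCV has them; the pictures are not rectified), "R" (3x3) and "t" (3): a world point X has camera coordinates R X + t. Camera axes: x right, y down, z forward; pixel columns grow to the right and rows downward; lengths in m; the calibration is good to about 2 mm. A picture is of the moment at which its call begins. There is no depth.
- finish_job(): hands the job in, once; it reports no verdict.
The state is a dict: "t": time; "qpos": joint angles; "qd": joint speeds; "effort": joint torques, N m; "eef_pos": TCP position; "ee_rot": TCP orientation; "contact_force": force on the tool from outside, world axes, zero at the start; "ft_torque": the same for the moment, N m; "gripper_width": finger opening in m.
Only numpy, scipy, OpenCV 4.12 (cv2) and the standard library are available. Lean on these libraries where they do the work, as an engineer would, in place of code of your own. Each camera call takes 0.05 s, during which the arm holds its last target.

## Working session

There is one attempt and no reset: what is moved stays moved. The work goes in short steps, Python scripts to look and compute and a tool call to move; the robot and the scene stay as the last step left them, time stands still between calls to the robot, and variables do not carry over. Pictures are saved under pics/ and viewed, and the job is handed in when it is done.

Besides the shell and the picture viewer there is one more tool, called after "Call:" as a command line: name --argument value ..., lists and objects as JSON in quotes. play_rows: Moves the arm, as the interface text tells. Its arguments: {"type":"object","properties":{"motion":{"type":"array","items":{"type":"array"}},"force":{"type":"number"}},"required":["motion"]}

```bash
mkdir -p pics; python3 - <<'E'
from cell import state,get_image
import cv2,numpy as np
for k,v in state().items(): print(k,np.round(v,4))
for n in("scene","top"):
    g=get_image(n); cv2.imwrite(f"pics/{n}0.png",g["color"])
    print(n,{k:np.round(v,3).tolist() for k,v in g.items() if k!="color"})
E
```

```text
t 0.0
qpos [ 1.2425  0.5083 -0.2375  1.5011  0.1257  1.1489 -0.1548]
qd [ 0.0005  0.001  -0.0006  0.0009  0.001  -0.0007  0.0001]
effort [-4.00000e-04 -6.20589e+01 -2.18720e+00 -2.49647e+01  1.25000e-02
  1.21000e-02 -0.00000e+00]
eef_pos [ 0.2624 -0.5667  0.2304]
ee_rot [-0.1523  0.6911 -0.6899  0.152 ]
contact_force [-0.123   0.478   0.3909]
ft_torque [ 0.038  -0.073  -0.0167]
gripper_width 0.0852
scene {'fx': 509.041, 'fy': 509.041, 'cx': 316.162, 'cy': 199.418, 'distortion': [0.018, 0.0, 0.0, 0.0, 0.0], 'R': [[-0.731, 0.682, 0.003], [0.519, 0.559, -0.647], [-0.443, -0.471, -0.763]], 't': [0.406, -0.177, 2.077]}
top {'fx': 486.504, 'fy': 486.504, 'cx': 318.014, 'cy': 201.667, 'distortion': [0.003, 0.0, 0.0, 0.0, 0.0], 'R': [[-0.007, -1.0, -0.008], [-0.996, 0.008, -0.092], [0.092, 0.007, -0.996]], 't': [0.006, 0.573, 1.775]}
```

View pics/scene0.png

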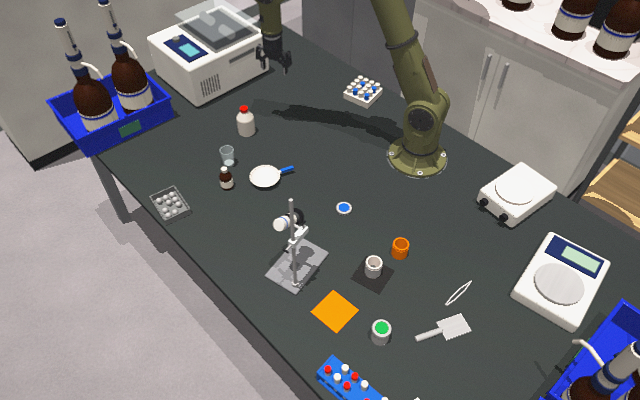

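View pics/top0.png

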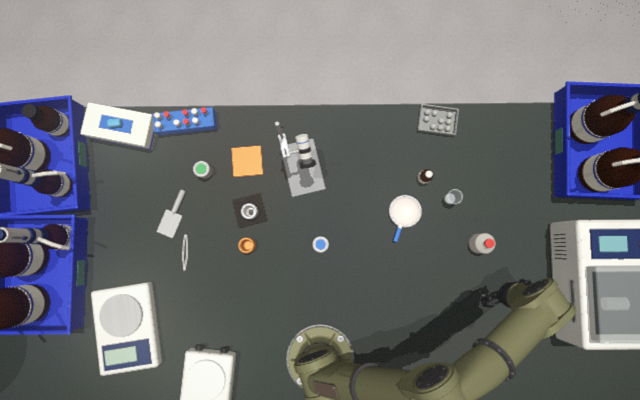

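```bash
python3 - <<'E'
import cv2
t=cv2.imread("pics/top0.png"); s=cv2.imread("pics/scene0.png")
def c(im,x0,y0,x1,y1,f,n): cv2.imwrite("pics/"+n,cv2.resize(im[y0:y1,x0:x1],None,fx=f,fy=f,interpolation=cv2.INTER_CUBIC))
c(t,150,110,340,260,4,"t_l.png"); c(t,380,160,510,260,6,"t_r.png"); c(s,250,190,490,350,3.3,"s_l.png"); c(s,210,100,310,200,6,"s_r.png")
E
```

```text
(no output)
```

View pics/t_l.png

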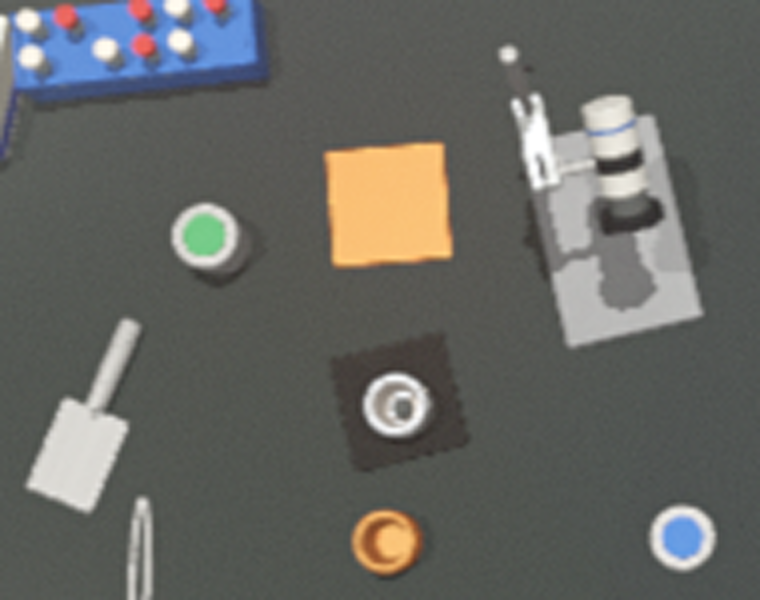

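View pics/t_r.png

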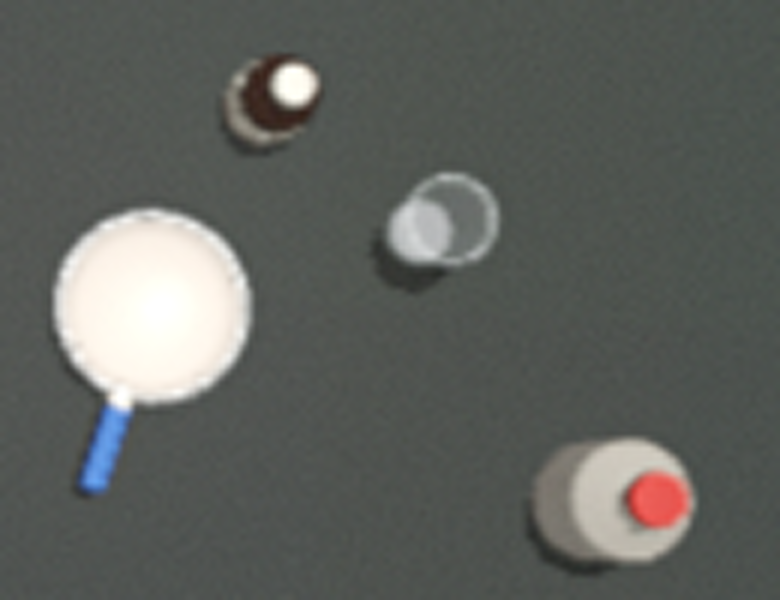

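View pics/s_l.png

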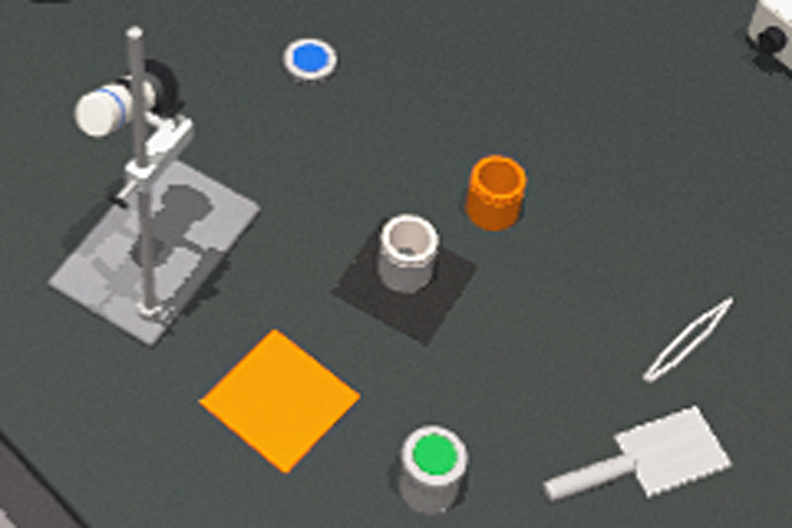

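View pics/s_r.png

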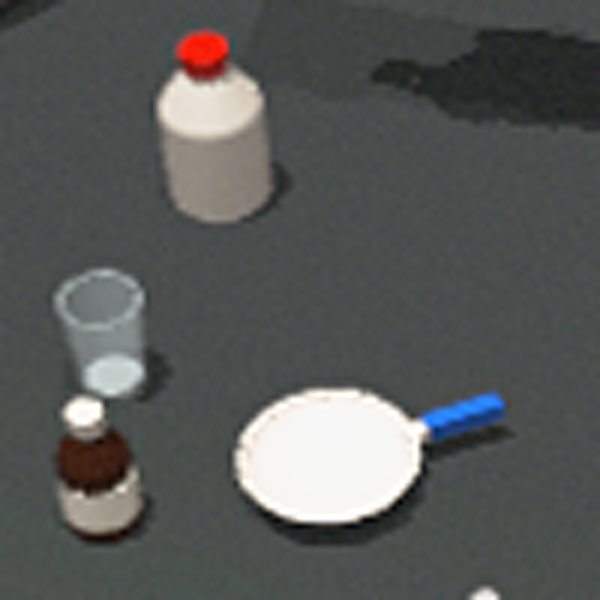

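```bash
cat > h.py <<'E'
import numpy as np,cv2
from cell import state,get_image
def cam(n):
    g=get_image(n); return g
def K(g): return np.array([[g["fx"],0,g["cx"]],[0,g["fy"],g["cy"]],[0,0,1]])
def ray(g,u,v):
    p=cv2.undistortPoints(np.array([[[u,v]]],float),K(g),np.array(g["distortion"],float))[0,0]
    R=np.array(g["R"]);t=np.array(g["t"]); return -R.T@t, R.T@np.array([p[0],p[1],1])
def at(g,u,v,z):
    c,d=ray(g,u,v); return (c+d*(z-c[2])/d[2])
def proj(g,X):
    return cv2.projectPoints(np.array(X,float).reshape(-1,3),cv2.Rodrigues(np.array(g["R"]))[0],np.array(g["t"]),K(g),np.array(g["distortion"],float))[0][:,0]
def crop(g,x0,y0,x1,y1,f,n): cv2.imwrite("pics/"+n,cv2.resize(g["color"][y0:y1,x0:x1],None,fx=f,fy=f,interpolation=cv2.INTER_CUBIC))
def uc(x0,y0,f,u,v): return x0+(u+.5)/f-.5, y0+(v+.5)/f-.5
E
python3 - <<'E'
from h import *
T=cam("top");S=cam("scene")
np.set_printoptions(precision=4,suppress=True)
p=lambda n,g,o,u,v,z: print(n,at(g,*uc(*o,u,v),z))
tl=(150,110,4);tr=(380,160,6);sl=(250,190,3.3);sr=(210,100,6)
p("jar T",T,tl,397,405,.064);p("jar S",S,sl,409,240,.064)
for a in((331,357),(444,333),(470,443),(364,471)):p("matT",T,tl,*a,.004)
for a in((333,293),(385,218),(476,267),(428,345)):p("matS",S,sl,*a,.004)
p("dishT",T,tr,153,306,.027);p("dishS",S,sr,328,455,.027)
p("hin T",T,tr,119,403,.033);p("hout T",T,tr,92,490,.033)
p("hin S",S,sr,424,424,.028);p("hout S",S,sr,503,403,.028)
for a in((525,137),(655,116),(702,315),(570,347)):p("plT",T,tl,*a,.012)
for a in((50,282),(260,209),(152,345),(165,155)):p("plS",S,sl,*a,.012)
p("ring T",T,tl,630,212,.22)
p("rodtop T",T,tl,508,54,.44);p("rodtop S",S,sl,135,33,.44)
E
```

```text
jar T [0.5381 0.252  0.064 ]
jar S [0.5391 0.2585 0.064 ]
matT [0.5882 0.3233 0.004 ]
matT [0.61   0.2172 0.004 ]
matT [0.5064 0.1925 0.004 ]
matT [0.481  0.2915 0.004 ]
matS [0.6092 0.2264 0.004 ]
matS [0.5046 0.1997 0.004 ]
matS [0.4802 0.3042 0.004 ]
matS [0.5829 0.3318 0.004 ]
dishT [ 0.5374 -0.3194  0.027 ]
dishS [ 0.5353 -0.3151  0.027 ]
hin T [ 0.4777 -0.2962  0.033 ]
hout T [ 0.4248 -0.2786  0.033 ]
hin S [ 0.4727 -0.2934  0.028 ]
hout S [ 0.4226 -0.2727  0.028 ]
plT [0.7946 0.1403 0.012 ]
plT [0.8136 0.0175 0.012 ]
plT [ 0.6241 -0.0253  0.012 ]
plT [0.595  0.0983 0.012 ]
plS [0.813  0.0262 0.012 ]
plS [0.5964 0.1065 0.012 ]
plS [0.7854 0.1501 0.012 ]
plS [ 0.6227 -0.0128  0.012 ]
ring T [0.686  0.0354 0.22  ]
rodtop T [0.7642 0.1165 0.44  ]
rodtop S [0.7613 0.1198 0.44  ]
```

```bash
cat >> h.py <<'E'
from scipy.spatial.transform import Rotation as Ro
def pose():
    s=state(); M=Ro.from_quat(s["ee_rot"]).as_matrix(); return np.array(s["eef_pos"]),M,np.degrees(np.arctan2(M[1,0],M[0,0])),s
def go(X,psi=None,P=None):
    """total shift (tool axes, mm) and turn (rad) from present pose (or P=(pos,psi)) to TCP X, tool-x azimuth psi(deg)"""
    p,M,ps,s=pose()
    if P is not None:
        p=np.array(P[0],float); ps=P[1]; c,sn=np.cos(np.radians(ps)),np.sin(np.radians(ps)); M=np.array([[c,0,-sn],[sn,0,c],[0,-1,0]])
    d=1000*M.T@(np.array(X)-p); t=0 if psi is None else -np.radians((psi-ps+180)%360-180)
    print("shift",np.round(d,1),"len",round(np.linalg.norm(d)),"turn",round(t,3))
def show():
    p,M,ps,s=pose(); print("t",round(s["t"],2),"pos",np.round(p,4),"psi",round(ps,2),"ytool",np.round(M[:,1],3),"F",np.round(s["contact_force"],2),"w",round(s["gripper_width"],4),"q",np.round(s["qpos"],2))
E
python3 -c "
from h import *
show(); go((.538,.255,.22),-90)"
```

```text
t 0.2 pos [ 0.2625 -0.5669  0.2307] psi -155.15 ytool [-0.     0.001 -1.   ] F [-0.32 -0.84 -0.84] w 0.0852 q [ 1.24  0.51 -0.24  1.5   0.13  1.15 -0.15]
shift [-595.4   11.4 -630. ] len 867 turn -1.137
```

Call:
play_rows --motion '[[[-20,0,-21],-0.04,0],[[-50,0,-53],-0.1,0],[[-82,0,-87],-0.16,0],[[-114,0,-121],-0.22,0],[[-146,0,-155],-0.28,0]]'

```text
t: 0.7
eef_pos: [0.3302, -0.3633, 0.2312]
ee_rot: [0.248, -0.662, 0.662, -0.248]
contact_force: [0.9, -0.9, 0.7]
gripper_width: 0.0852
```

```bash
python3 -c "
from h import *
show(); go((.538,.255,.22),-90)"
```

```text
t 0.7 pos [ 0.3302 -0.3633  0.2312] psi -138.98 ytool [ 0. -0. -1.] F [ 0.93 -0.93  0.66] w 0.0852 q [ 1.05  0.31 -0.36  1.84  0.13  1.01 -0.22]
shift [-562.6   11.2 -330.1] len 652 turn -0.855
```

Call:
play_rows --motion '[[[-38,0,-22],-0.05,0],[[-77,0,-45],-0.11,0],[[-115,0,-68],-0.17,0],[[-154,0,-90],-0.23,0],[[-192,0,-113],-0.29,0]]'

```text
t: 1.2
eef_pos: [0.4015, -0.1523, 0.2315]
ee_rot: [0.341, -0.619, 0.62, -0.341]
contact_force: [1.1, -0.3, 0.1]
gripper_width: 0.0854
```

```bash
python3 -c "
from h import *
show(); go((.538,.255,.22),-90)"
```

```text
t 1.2 pos [ 0.4015 -0.1523  0.2315] psi -122.36 ytool [ 0.001 -0.    -1.   ] F [ 1.06 -0.3   0.08] w 0.0854 q [ 0.74  0.23 -0.53  1.98  0.14  0.97 -0.43]
shift [-417.1   11.4 -102.7] len 430 turn -0.565
```

Call:
play_rows --motion '[[[-43,0,-10],-0.06,0],[[-87,0,-21],-0.12,0],[[-130,0,-32],-0.18,0],[[-173,0,-42],-0.24,0],[[-215,0,-53],-0.3,0]]'

```text
t: 1.7
eef_pos: [0.4723, 0.0575, 0.2314]
ee_rot: [0.43, -0.562, 0.562, -0.43]
contact_force: [1.5, -0.9, 0.2]
gripper_width: 0.0854
```

```bash
python3 -c "
from h import *
show(); go((.538,.255,.22),-90)"
```

```text
t 1.7 pos [0.4723 0.0575 0.2314] psi -105.18 ytool [ 0. -0. -1.] F [ 1.47 -0.94  0.16] w 0.0854 q [ 0.33  0.32 -0.68  1.87  0.23  1.03 -0.71]
shift [-207.8   11.4   11.7] len 208 turn -0.265
```

Call:
play_rows --motion '[[[-48,10,3],-0.06,0],[[-96,25,6],-0.13,0],[[-142,45,9],-0.2,0],[[-182,68,11],-0.265,0],[[-208,90,12],-0.265,0]]'

```text
t: 2.2
eef_pos: [0.5385, 0.2569, 0.1401]
ee_rot: [-0.5, 0.5, -0.499, 0.501]
contact_force: [-0.1, -0.6, 1.1]
gripper_width: 0.0857
```

```bash
python3 -c "
from h import *
show(); T=cam('top');S=cam('scene'); crop(T,190,150,310,250,6,'t1.png'); crop(S,300,170,440,310,5.5,'s1.png')
p=pose()[0]; print(proj(T,[p,(.538,.255,.064)]),proj(S,[p,(.538,.255,.064)]))"
```

```text
t 2.2 pos [0.5385 0.2569 0.1401] psi -89.87 ytool [-0.     0.002 -1.   ] F [-0.14 -0.58  1.15] w 0.0857 q [-0.07  0.61 -0.68  1.7   0.44  0.99 -0.91]
[[244.25208502 209.71982083]
 [248.04919243 210.91256247]] [[375.82809959 248.72105814]
 [373.04229734 261.52232736]]
```

View pics/t1.png

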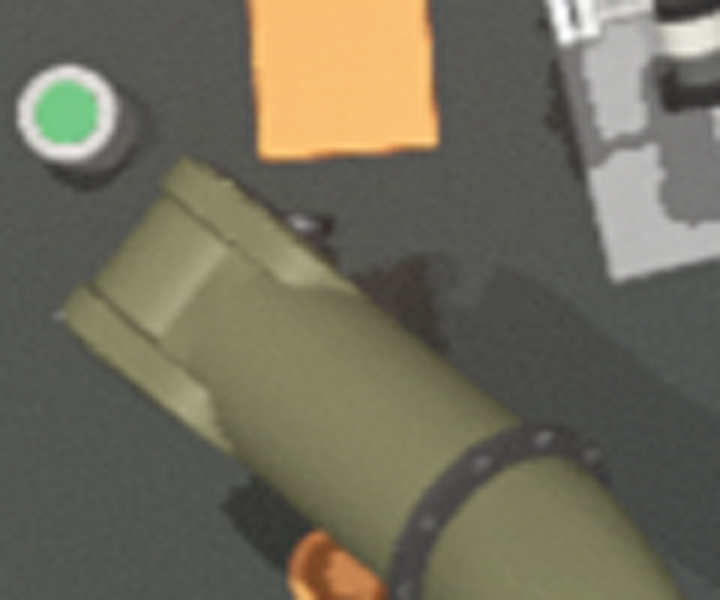

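View pics/s1.png

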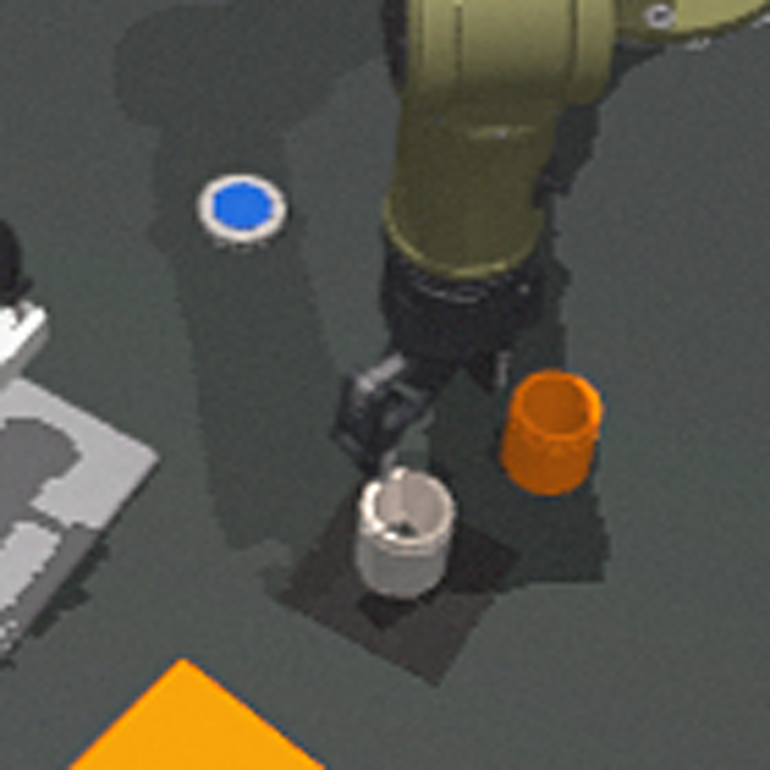

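```bash
python3 -c "
from h import *
S=cam('scene'); crop(S,350,225,410,285,12,'s2.png')
p=pose()[0]
o=np.array([350,225])
for q in [p,p+[.0426,0,.013],p+[-.0426,0,.013],p+[.0426,.011,.013],p+[.0426,-.011,.013]]: print(((proj(S,[q])[0]-o+.5)*12-.5).round())"
```

```text
[309. 283.]
[201. 346.]
[422. 165.]
[233. 372.]
[171. 321.]
```

View pics/s2.png

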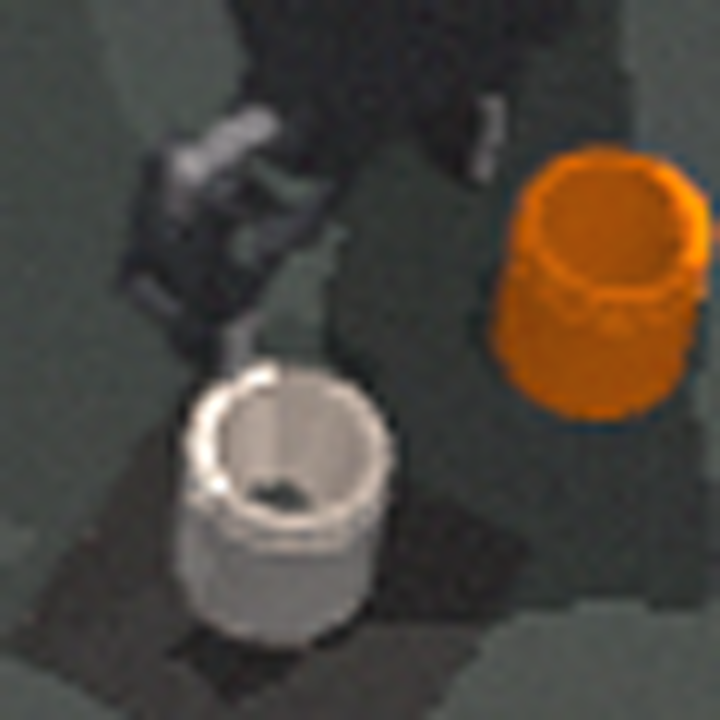

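Call:
play_rows --motion '[[[4,25,0],0,0],[[4,55,1],0,0],[[4,85,1],0,0],[[4,108,1],0,0],[[4,116,1],0,0]]'

```text
t: 2.85
eef_pos: [0.5389, 0.2468, 0.0241]
ee_rot: [0.5, -0.501, 0.501, -0.498]
contact_force: [0.4, -0.3, 1.0]
gripper_width: 0.0853
```

Call:
play_rows --motion '[[[0,0,0],0,0.2],[[0,0,0],0,0.4],[[0,0,0],0,0.6],[[0,0,0],0,0.8],[[0,0,0],0,1]]' --force 25

```text
t: 3.35
eef_pos: [0.5401, 0.2494, 0.0271]
ee_rot: [0.499, -0.5, 0.501, -0.5]
contact_force: [-2.1, -1.6, 7.7]
gripper_width: 0.0537
```

```bash
python3 -c "
from h import *
show(); S=cam('scene'); crop(S,350,225,410,285,12,'s3.png')"
```

```text
t 3.35 pos [0.5401 0.2494 0.0271] psi -90.14 ytool [ 0.002  0.    -1.   ] F [-2.1  -1.57  7.66] w 0.0537 q [-0.12  0.74 -0.58  1.81  0.57  0.76 -1.01]
```

View pics/s3.png

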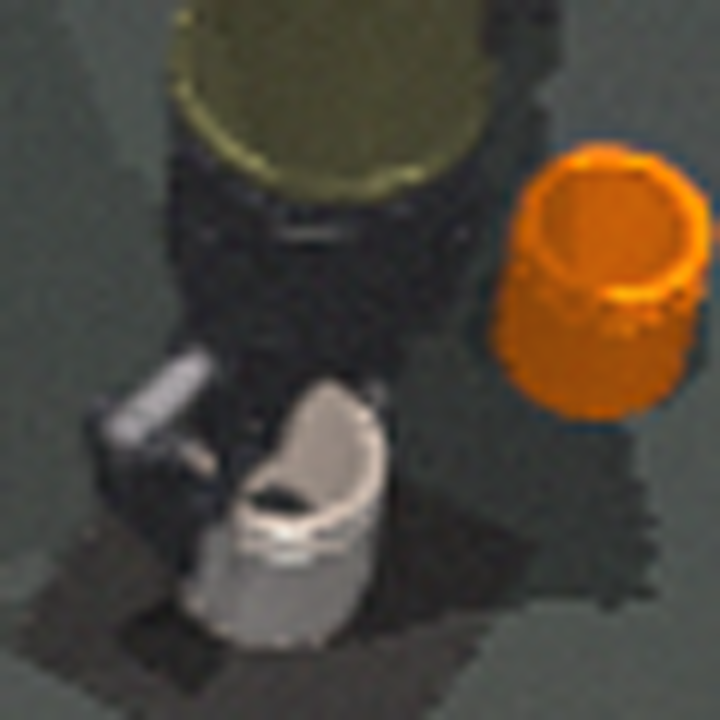

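Call:
play_rows --motion '[[[6,-1,0],0,1],[[13,-3.5,0],0,1],[[20,-5,0],0,1],[[27,-5.5,0],0,1],[[34,-5,0],0,1]]' --force 20

```text
t: 3.9
eef_pos: [0.5394, 0.2143, 0.0303]
ee_rot: [0.499, -0.501, 0.501, -0.499]
contact_force: [-0.9, 0.1, -3.8]
gripper_width: 0.0533
```

```bash
python3 -c "
from h import *
show(); S=cam('scene'); crop(S,350,225,410,285,12,'s4.png')"
```

```text
t 3.9 pos [0.5394 0.2143 0.0303] psi -90.15 ytool [ 0. -0. -1.] F [-0.87  0.06 -3.8 ] w 0.0533 q [-0.06  0.72 -0.59  1.85  0.57  0.75 -0.97]
```

View pics/s4.png

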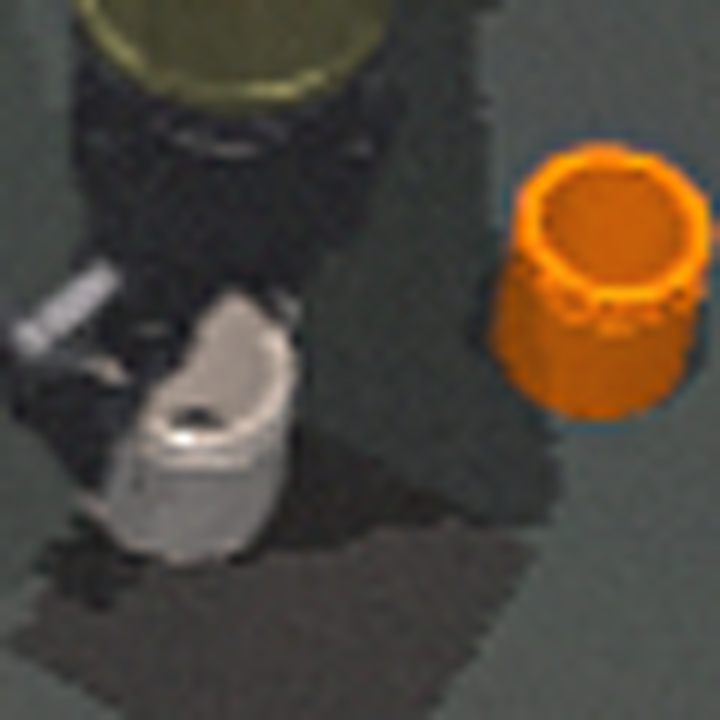

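```bash
python3 -c "
from h import *
show(); go((.5251,.3384,.07),-75.8)"
```

```text
t 3.95 pos [0.5394 0.2126 0.03  ] psi -90.22 ytool [-0.001 -0.002 -1.   ] F [-1.8  -2.74 -4.57] w 0.0534 q [-0.06  0.72 -0.59  1.85  0.57  0.75 -0.96]
shift [-125.7  -40.3  -14.8] len 133 turn -0.252
```

Call:
play_rows --motion '[[[0,-25,0],0,1],[[-20,-40,-3],-0.05,1],[[-60,-40,-8],-0.13,1],[[-100,-40,-12],-0.2,1],[[-126,-40,-15],-0.25,1]]'

```text
t: 4.45
eef_pos: [0.5236, 0.3447, 0.0707]
ee_rot: [-0.558, 0.434, -0.432, 0.56]
contact_force: [0.6, 1.4, -3.3]
gripper_width: 0.0537
```

```bash
python3 -c "
from h import *
show(); go((.5251,.3384,.030),-75.8)
S=cam('scene'); crop(S,350,225,430,305,9,'s5.png')"
```

```text
t 4.45 pos [0.5236 0.3447 0.0707] psi -75.53 ytool [-0.     0.003 -1.   ] F [ 0.64  1.4  -3.29] w 0.0537 q [-0.22  0.74 -0.68  1.69  0.57  0.92 -0.88]
shift [ 6.6 40.7 -0.2] len 41 turn 0.005
```

View pics/s5.png

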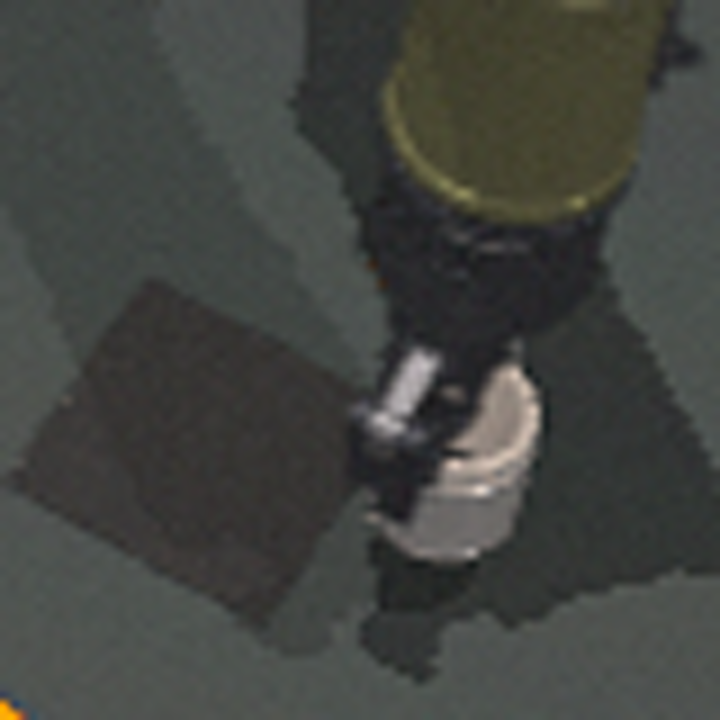

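Call:
play_rows --motion '[[[0,15,0],0,1],[[0,32,0],0,1],[[0,43,0],0,1],[[0,46,0],0,1],[[0,47,0],0,1]]'

```text
t: 5.0
eef_pos: [0.5245, 0.3392, 0.023]
ee_rot: [0.559, -0.434, 0.435, -0.557]
contact_force: [-4.6, -4.4, 8.7]
gripper_width: 0.0532
```

```bash
python3 -c "
from h import *
show()
S=cam('scene'); crop(S,350,225,430,305,9,'s6.png')"
```

```text
t 5.0 pos [0.5245 0.3392 0.023 ] psi -75.89 ytool [-0.001 -0.003 -1.   ] F [-4.58 -4.37  8.75] w 0.0532 q [-0.24  0.8  -0.64  1.73  0.62  0.83 -0.92]
```

View pics/s6.png

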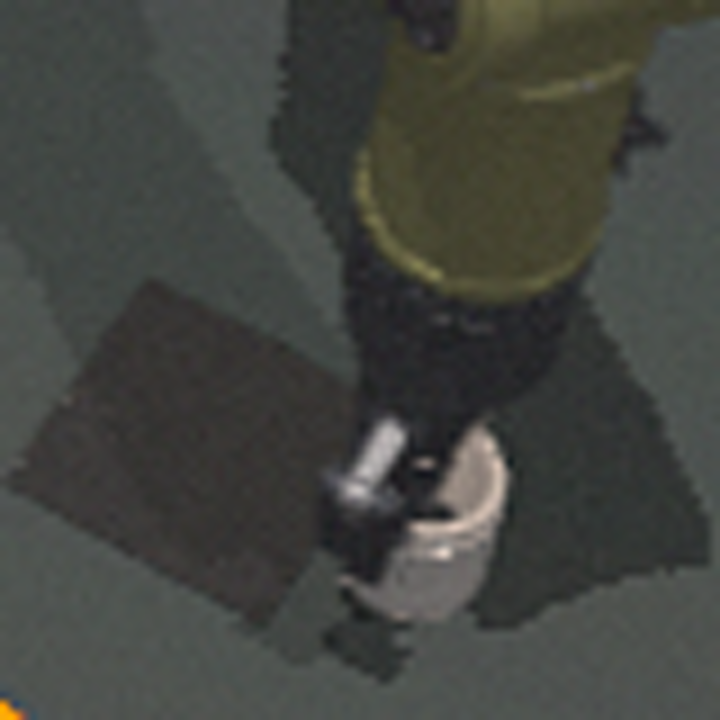

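Call:
play_rows --motion '[[[2,-1,0],0,1],[[5,-1,0],0,1],[[8,-1,0],0,1],[[11,-1.5,0],0,1],[[14,-2,0],0,1]]'

```text
t: 5.55
eef_pos: [0.5274, 0.3308, 0.0261]
ee_rot: [-0.557, 0.435, -0.433, 0.56]
contact_force: [-3.3, 7.1, 0.5]
gripper_width: 0.0535
```

```bash
python3 -c "
from h import *
show()
S=cam('scene'); crop(S,350,225,430,305,9,'s7.png')"
```

```text
t 5.55 pos [0.5274 0.3308 0.0261] psi -75.71 ytool [ 0.     0.005 -1.   ] F [-3.35  7.09  0.5 ] w 0.0535 q [-0.22  0.79 -0.65  1.73  0.62  0.83 -0.9 ]
```

View pics/s7.png

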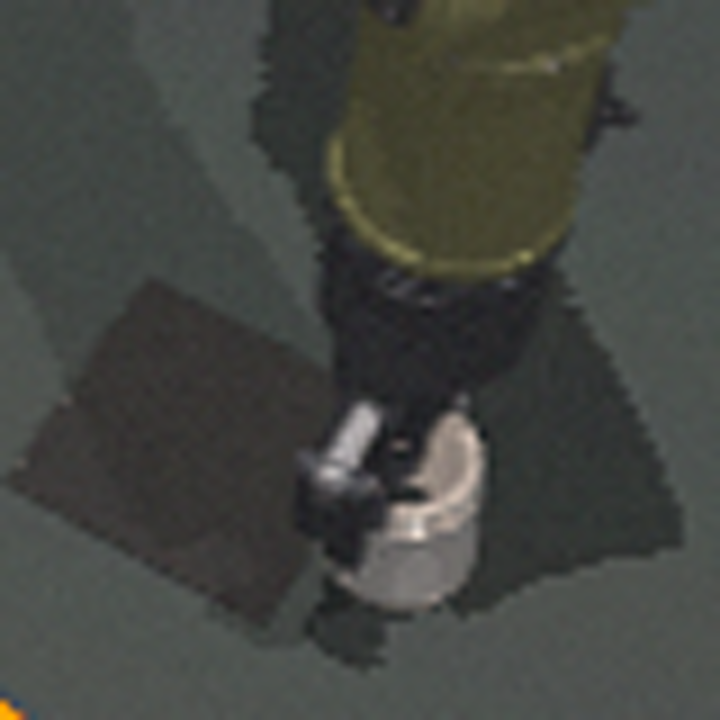

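Call:
play_rows --motion '[[[5,-3,0],0,1],[[11,-5,0],0,1],[[17,-6,0],0,1],[[23,-7,0],0,1],[[29,-7,0],0,1]]'

```text
t: 6.1
eef_pos: [0.5354, 0.2988, 0.0323]
ee_rot: [0.558, -0.434, 0.435, -0.558]
contact_force: [-0.6, 2.4, -2.8]
gripper_width: 0.0534
```

```bash
python3 -c "
from h import *
show()
S=cam('scene'); crop(S,350,225,430,305,9,'s8.png')"
```

```text
t 6.1 pos [0.5354 0.2988 0.0323] psi -75.81 ytool [ 0. -0. -1.] F [-0.58  2.38 -2.78] w 0.0534 q [-0.16  0.77 -0.65  1.75  0.61  0.83 -0.86]
```

View pics/s8.png

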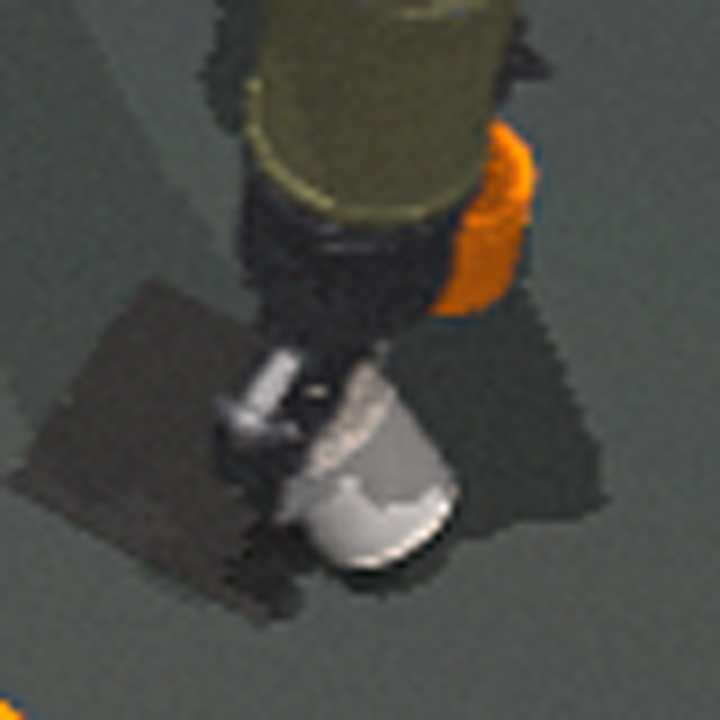

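Call:
play_rows --motion '[[[5,3,0],0,1],[[10,5,0],0,1],[[15,7,0],0,1],[[20,10,0],0,1],[[24,13,0],0,1]]'

```text
t: 6.65
eef_pos: [0.5414, 0.2756, 0.019]
ee_rot: [0.558, -0.434, 0.435, -0.558]
contact_force: [0.5, 1.7, -0.5]
gripper_width: 0.0535
```

```bash
python3 -c "
from h import *
show()
S=cam('scene'); crop(S,350,225,430,305,9,'s9.png')"
```

```text
t 6.65 pos [0.5414 0.2756 0.019 ] psi -75.82 ytool [ 0. -0. -1.] F [ 0.47  1.74 -0.46] w 0.0535 q [-0.13  0.78 -0.64  1.78  0.63  0.8  -0.84]
```

View pics/s9.png

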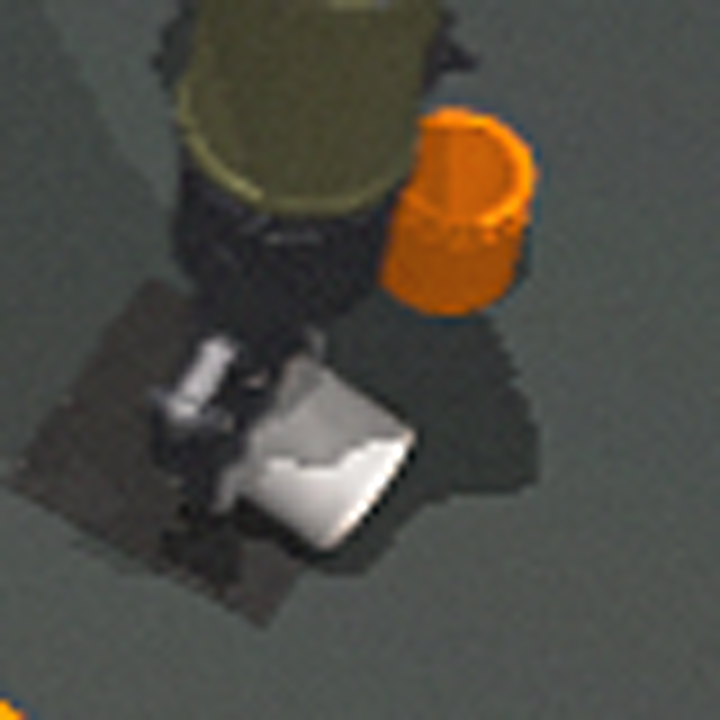

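```bash
cat >> h.py <<'E'
def jarwire(g,img,o,f,padpos,psi,th,s,du=0,dv=0,col=(0,255,0)):
    """draw jar wireframe: axis point at distance s from foot at padpos, tilt th deg toward psi"""
    c=np.array([np.cos(np.radians(psi)),np.sin(np.radians(psi)),0]); t=np.radians(th)
    ax=np.sin(t)*c+np.cos(t)*np.array([0,0,1]); e1=np.cos(t)*c-np.sin(t)*np.array([0,0,1]); e2=np.cross(ax,e1)
    foot=np.array(padpos)-s*ax; a=np.linspace(0,2*np.pi,60)
    for h,r in((0,.027),(.06,.027),(.06,.022)):
        P=[foot+h*ax+r*(np.cos(k)*e1+np.sin(k)*e2) for k in a]
        q=((proj(g,P)+[du,dv]-o+.5)*f-.5).astype(int); cv2.polylines(img,[q],True,col,1)
E
python3 - <<'E'
from h import *
S=cam('scene'); o=(350,225);f=9
im=cv2.resize(S["color"][225:305,350:430],None,fx=f,fy=f,interpolation=cv2.INTER_CUBIC)
p,M,ps,s=pose(); a=im.copy();b=im.copy()
jarwire(S,a,o,f,p+[0,0,.021],ps,70,.044,1.8,0); jarwire(S,b,o,f,p+[0,0,.021],ps,60,.044,1.8,0)
cv2.imwrite('pics/s10.png',np.hstack([a[200:650,100:500],b[200:650,100:500]]))
E
```

```text
(no output)
```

View pics/s10.png

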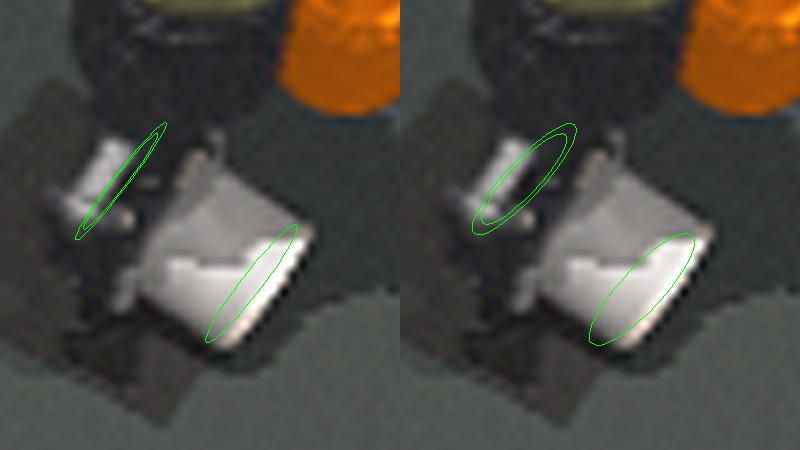

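```bash
python3 -c "
from h import *
go((.50,.20,.15),-85);go((.48,.08,.17),-87);go((.48,-.10,.17),-90)"
```

```text
shift [  62.7 -131.3  -58.5] len 157 turn 0.159
shift [ 174.2 -151.1 -107.2] len 254 turn 0.194
shift [ 348.8 -150.8 -151.2] len 409 turn 0.247
```

Call:
play_rows --motion '[[[0,-8,0],0,1],[[0,-25,0],0,1],[[8,-50,-2],0.02,1],[[22,-80,-7],0.05,1],[[42,-108,-13],0.09,1]]'

```text
t: 7.25
eef_pos: [0.5376, 0.2328, 0.1284]
ee_rot: [0.539, -0.459, 0.458, -0.538]
contact_force: [0.7, -1.0, -3.5]
gripper_width: 0.0531
```

```bash
python3 -c "
from h import *
show();go((.48,.08,.17),-87);go((.48,-.10,.17),-90)"
```

```text
t 7.25 pos [0.5376 0.2328 0.1284] psi -80.89 ytool [-0.001 -0.    -1.   ] F [ 0.73 -0.98 -3.51] w 0.0531 q [-0.01  0.63 -0.72  1.74  0.49  0.97 -0.76]
shift [141.7 -41.5 -81.1] len 168 turn 0.107
shift [ 319.4  -41.4 -109.6] len 340 turn 0.159
```

Call:
play_rows --motion '[[[21,-6,-12],0.02,1],[[46,-14,-26],0.04,1],[[75,-22,-42],0.06,1],[[105,-32,-60],0.08,1],[[136,-40,-77],0.1,1]]'

```text
t: 7.75
eef_pos: [0.4826, 0.0847, 0.1678]
ee_rot: [0.515, -0.485, 0.485, -0.514]
contact_force: [1.2, 0.1, -3.4]
gripper_width: 0.053
```

```bash
python3 -c "
from h import *
show();go((.50,-.10,.16),-90);go((.538,-.20,.10),-90)"
```

```text
t 7.75 pos [0.4826 0.0847 0.1678] psi -86.67 ytool [-0.001 -0.001 -1.   ] F [ 1.24  0.15 -3.42] w 0.053 q [ 0.31  0.45 -0.77  1.93  0.39  0.92 -0.59]
shift [185.4   7.9   6.7] len 186 turn 0.058
shift [287.3  68.   38.9] len 298 turn 0.058
```

Call:
play_rows --motion '[[[33,0,0],0.02,1],[[68,2,0],0.03,1],[[104,4,2],0.04,1],[[140,6,4],0.05,1],[[174,8,7],0.06,1]]'

```text
t: 8.25
eef_pos: [0.5001, -0.0891, 0.1594]
ee_rot: [-0.5, 0.501, -0.5, 0.499]
contact_force: [0.4, 0.1, -4.0]
gripper_width: 0.053
```

```bash
python3 -c "
from h import *
show();go((.538,-.20,.10),-90);go((.538,-.20,.021),-90)"
```

```text
t 8.25 pos [ 0.5001 -0.0891  0.1594] psi -90.13 ytool [-0.002 -0.001 -1.   ] F [ 0.43  0.13 -4.01] w 0.053 q [ 0.63  0.48 -0.74  1.9   0.4   0.92 -0.3 ]
shift [110.7  59.5  38.3] len 131 turn -0.002
shift [110.7 138.5  38.4] len 181 turn -0.002
```

Call:
play_rows --motion '[[[30,8,7],0,1],[[56,20,15],0,1],[[78,33,24],0,1],[[95,47,32],0,1],[[107,60,38],0,1]]'

```text
t: 8.75
eef_pos: [0.5385, -0.196, 0.0986]
ee_rot: [-0.5, 0.501, -0.501, 0.499]
contact_force: [-0.1, -0.9, -3.9]
gripper_width: 0.0537
```

Call:
play_rows --motion '[[[5,14,0],0,1],[[5,30,0],0,1],[[5,45,0],0,1],[[5,57,0],0,1],[[5,67,0],0,1]]'

```text
t: 9.25
eef_pos: [0.5386, -0.1986, 0.0314]
ee_rot: [-0.5, 0.5, -0.5, 0.5]
contact_force: [-0.1, -0.2, -3.6]
gripper_width: 0.0534
```

```bash
python3 - <<'E'
from h import *
show()
S=cam('scene'); T=cam('top'); crop(S,240,120,340,210,8,'s11.png'); crop(T,330,150,450,270,5,'t11.png')
E
```

```text
t 9.25 pos [ 0.5386 -0.1986  0.0314] psi -90.05 ytool [-0.001  0.    -1.   ] F [-0.11 -0.22 -3.59] w 0.0534 q [ 0.68  0.72 -0.6   1.86  0.58  0.74 -0.25]
```

View pics/s11.png

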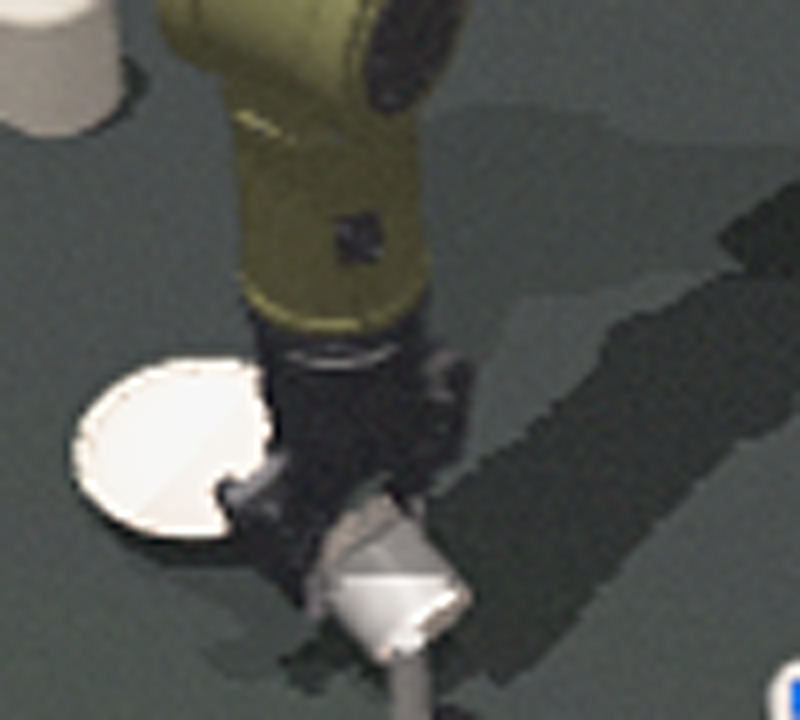

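View pics/t11.png

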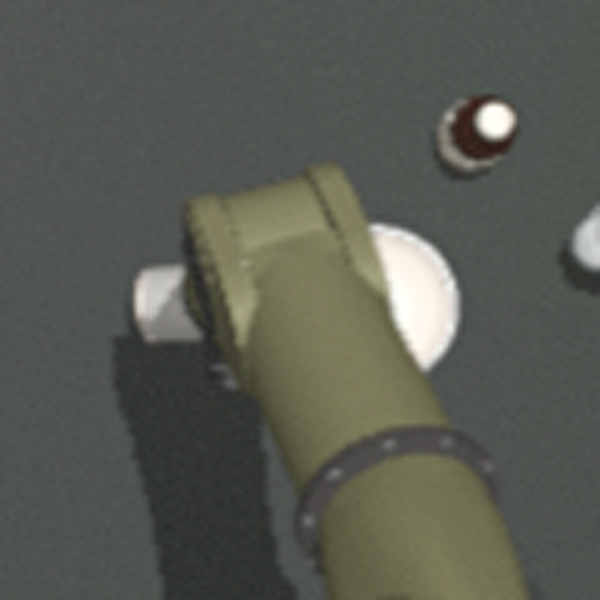

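Call:
play_rows --motion '[[[0,8,0],0,1],[[0,12,0],0,1],[[2,15,0],0,1],[[3,17,0],0,1],[[4,18,0],0,1]]'

```text
t: 9.85
eef_pos: [0.5391, -0.204, 0.0147]
ee_rot: [0.499, -0.5, 0.501, -0.499]
contact_force: [-1.3, -1.5, 2.7]
gripper_width: 0.0534
```

```bash
python3 - <<'E'
from h import *
show()
S=cam('scene'); o=(270,165);f=12
im=cv2.resize(S["color"][165:215,270:320],None,fx=f,fy=f,interpolation=cv2.INTER_CUBIC)
cv2.imwrite('pics/s12.png',im)
E
```

```text
t 9.85 pos [ 0.5391 -0.204   0.0147] psi -90.15 ytool [ 0.001 -0.001 -1.   ] F [-1.29 -1.47  2.67] w 0.0534 q [ 0.68  0.74 -0.58  1.87  0.61  0.71 -0.26]
```

View pics/s12.png

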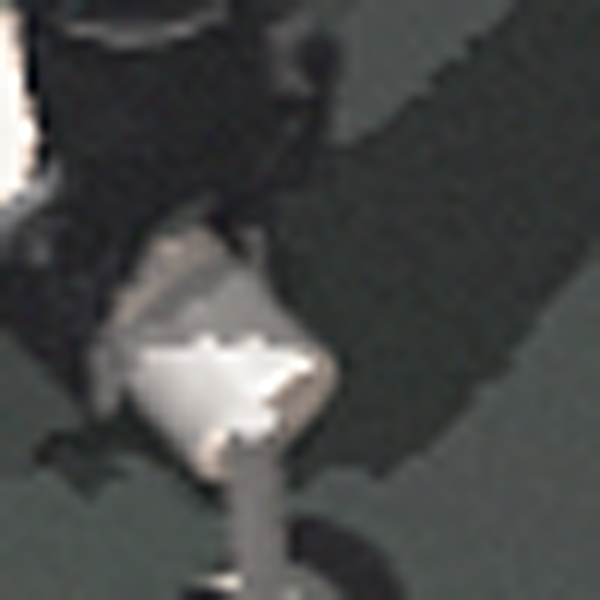

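```bash
python3 - <<'E'
from h import *
S=cam('scene'); o=(270,165);f=12
im=cv2.resize(S["color"][165:215,270:320],None,fx=f,fy=f,interpolation=cv2.INTER_CUBIC)
p,M,ps,s=pose(); out=[]
for th in(66,74,82):
    a=im.copy(); t=np.radians(th)
    # foot edge on bench: pad height = s cos+27 sin ; choose pad = TCP+.023 -> s
    h=p[2]+.0235; sv=.047
    h=sv*np.cos(t)+.027*np.sin(t)
    jarwire(S,a,o,f,[p[0],p[1],h],ps,th,sv,1.5,0); out.append(a[150:520,20:420]); print(th,h-p[2])
cv2.imwrite('pics/s13.png',cv2.resize(np.hstack(out),(800,247)))
cv2.imwrite('pics/s13b.png',np.hstack(out[:2]))
cv2.imwrite('pics/s13c.png',out[2])
E
```

```text
66 0.029113888432174575
74 0.024240560364995316
82 0.01860991245240722
```

View pics/s13b.png

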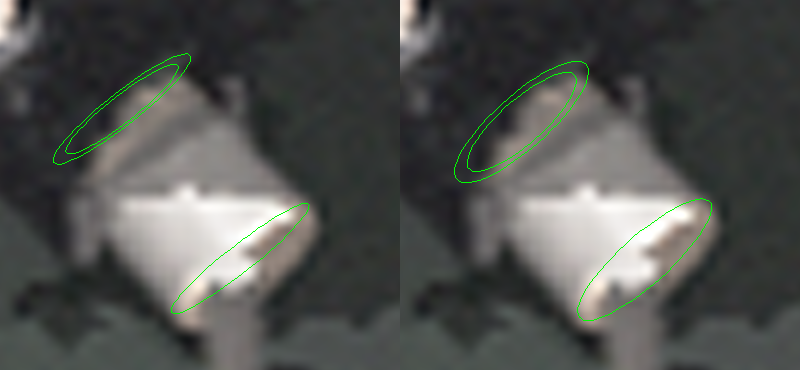

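View pics/s13c.png

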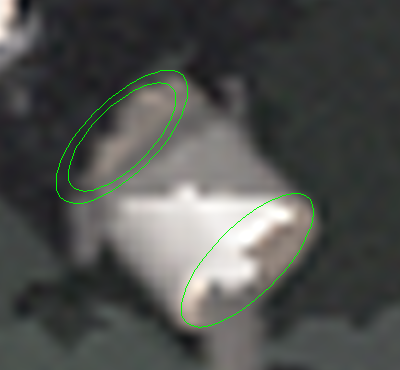

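Call:
play_rows --motion '[[[0.5,1,0],0,1],[[1,2,0],0,1],[[1.5,3,0],0,1],[[2,4,0],0,1],[[2,4,0],0,1]]'

```text
t: 10.45
eef_pos: [0.5395, -0.206, 0.0105]
ee_rot: [0.499, -0.5, 0.501, -0.499]
contact_force: [-0.6, -4.7, 4.2]
gripper_width: 0.0533
```

```bash
python3 - <<'E'
from h import *
show();show()
E
```

```text
t 10.45 pos [ 0.5395 -0.206   0.0105] psi -90.16 ytool [ 0.001 -0.001 -1.   ] F [-0.6  -4.65  4.23] w 0.0533 q [ 0.68  0.75 -0.58  1.87  0.61  0.71 -0.26]
t 10.45 pos [ 0.5395 -0.206   0.0105] psi -90.16 ytool [ 0.001 -0.001 -1.   ] F [-0.6  -4.65  4.23] w 0.0533 q [ 0.68  0.75 -0.58  1.87  0.61  0.71 -0.26]
```

Call:
play_rows --motion '[[[0,-3,0],0,1],[[0,-11,0],0,1],[[0,-23,0],0,1],[[0,-35,0],0,1],[[0,-42,0],0,1]]'

```text
t: 10.95
eef_pos: [0.5394, -0.2051, 0.0539]
ee_rot: [0.499, -0.5, 0.501, -0.5]
contact_force: [0.1, 0.3, -3.1]
gripper_width: 0.0532
```

```bash
python3 - <<'E'
from h import *
show()
S=cam('scene'); o=(270,160);f=12
im=cv2.resize(S["color"][160:210,270:320],None,fx=f,fy=f,interpolation=cv2.INTER_CUBIC)
p,M,ps,s=pose(); a=im.copy()
jarwire(S,a,o,f,p+[0,0,.025],ps,79,.048,1.5,0)
cv2.imwrite('pics/s14.png',np.hstack([im[:,50:450],a[:,50:450]]))
E
```

```text
t 10.95 pos [ 0.5394 -0.2051  0.0539] psi -90.1 ytool [ 0.001 -0.    -1.   ] F [ 0.08  0.25 -3.09] w 0.0532 q [ 0.71  0.69 -0.63  1.84  0.56  0.79 -0.21]
```

View pics/s14.png

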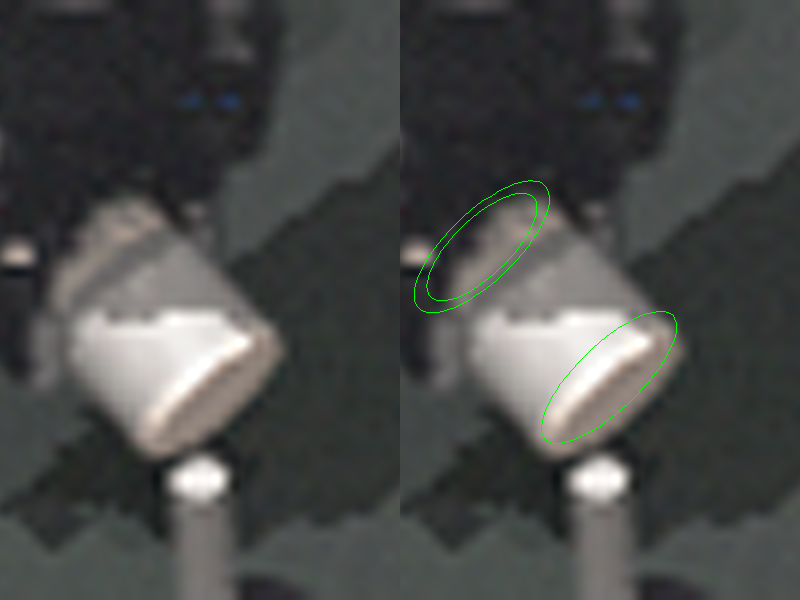

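```bash
python3 - <<'E'
from h import *
S=cam('scene')
p,M,ps,s=pose()
# ellipse of foot for several tilt
for th in (68,72,76,80,84):
    t=np.radians(th); c=np.array([np.cos(np.radians(ps)),np.sin(np.radians(ps)),0]);z=np.array([0,0,1.])
    ax=np.sin(t)*c+np.cos(t)*z; e1=np.cos(t)*c-np.sin(t)*z; e2=np.cross(ax,e1)
    foot=p+[0,0,.025]-.048*ax
    q=proj(S,[foot+.027*(np.cos(k)*e1+np.sin(k)*e2) for k in np.linspace(0,6.28,90)]).astype(np.float32)
    e=cv2.fitEllipse(q); print(th,np.round(np.array(e[1])*12,1),round(e[2],1))
pts=np.array([(255,330),(200,372),(150,425),(137,442),(148,456),(175,455),(225,425),(265,380),(283,352),(272,332)],np.float32)
e=cv2.fitEllipse(pts);print(e)
im=cv2.imread('pics/s14.png')[:,:400]; cv2.ellipse(im,e,(0,255,0),1); cv2.imwrite('pics/s15.png',im[250:500])
E
```

```text
68 [ 34.6 176.8] 50.8
72 [ 45.6 177.1] 49.1
76 [ 56.5 177.3] 47.3
80 [ 67.1 177.6] 45.4
84 [ 77.5 177.8] 43.4
((212.6150665283203, 395.736083984375), (57.66489791870117, 188.7361602783203), 48.13740539550781)
```

View pics/s15.png

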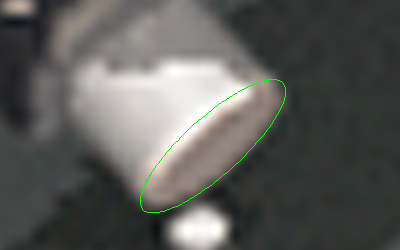

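Call:
play_rows --motion '[[[0,8,0],0,1],[[0,24,0],0,1],[[0,38,0],0,1],[[0.5,44,0],0,1],[[1,46.5,0],0,1]]'

```text
t: 11.55
eef_pos: [0.5385, -0.2069, 0.005]
ee_rot: [-0.5, 0.501, -0.5, 0.499]
contact_force: [-1.1, -2.9, 3.3]
gripper_width: 0.0528
```

Call:
play_rows --motion '[[[0,0,0],0,1],[[0,-3,0],0,1],[[0,-12,0],0,1],[[0,-30,0],0,1],[[0,-45,0],0,1]]'

```text
t: 12.05
eef_pos: [0.5391, -0.2059, 0.0522]
ee_rot: [0.499, -0.5, 0.5, -0.5]
contact_force: [0.1, 0.8, -3.0]
gripper_width: 0.0531
```

```bash
python3 - <<'E'
from h import *
show()
S=cam('scene'); o=(270,160);f=12
im=cv2.resize(S["color"][160:210,270:320],None,fx=f,fy=f,interpolation=cv2.INTER_CUBIC)
cv2.imwrite('pics/s16.png',im)
E
```

```text
t 12.05 pos [ 0.5391 -0.2059  0.0522] psi -90.09 ytool [ 0.001  0.    -1.   ] F [ 0.14  0.82 -2.97] w 0.0531 q [ 0.71  0.7  -0.63  1.84  0.56  0.79 -0.21]
```

View pics/s16.png

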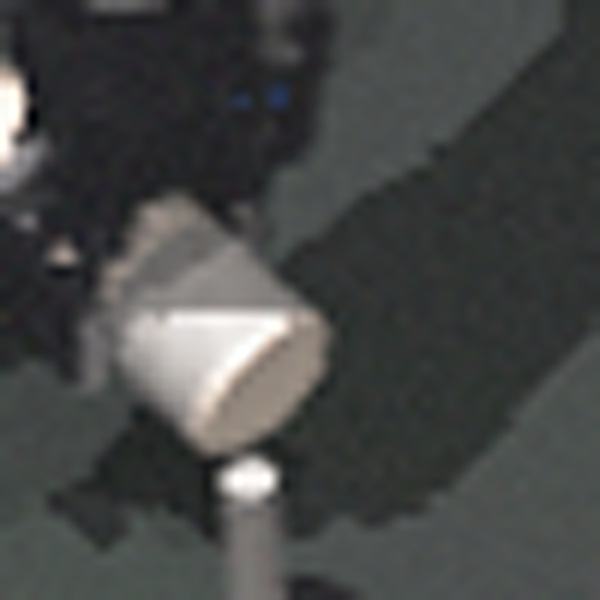

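```bash
python3 - <<'E'
from h import *
pts=np.array([(300,317),(255,345),(215,385),(193,425),(195,445),(212,455),(245,447),(290,415),(322,375),(332,340),(322,318)],np.float32)
e=cv2.fitEllipse(pts);print(e, e[1][0]/e[1][1]*177.5)
im=cv2.imread('pics/s16.png'); cv2.ellipse(im,e,(0,255,0),1); cv2.imwrite('pics/s17.png',im[250:500,100:400])
E
```

```text
((263.7267150878906, 386.54840087890625), (76.43269348144531, 182.9775848388672), 45.546783447265625) 74.1446177951451
```

View pics/s17.png

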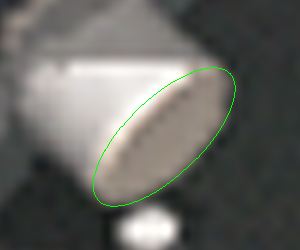

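```bash
python3 - <<'E'
from h import *
S=cam('scene'); T=cam('top'); crop(S,230,130,330,205,8,'s18.png'); crop(T,330,150,450,270,5,'t18.png')
for i in range(4): show();cam('top')
E
```

```text
t 12.2 pos [ 0.5398 -0.2065  0.0522] psi -90.12 ytool [ 0.003 -0.001 -1.   ] F [ 0.88 -0.24 -5.05] w 0.0532 q [ 0.71  0.7  -0.63  1.84  0.56  0.79 -0.21]
t 12.25 pos [ 0.5391 -0.2065  0.0512] psi -90.13 ytool [ 0.001 -0.001 -1.   ] F [-0.93  0.36 -3.58] w 0.0531 q [ 0.71  0.7  -0.63  1.84  0.56  0.79 -0.21]
t 12.3 pos [ 0.5386 -0.2064  0.0506] psi -90.12 ytool [-0. -0. -1.] F [-0.93 -0.73 -4.07] w 0.0535 q [ 0.71  0.7  -0.62  1.84  0.56  0.79 -0.21]
t 12.35 pos [ 0.5384 -0.2064  0.0503] psi -90.12 ytool [-0.001  0.    -1.   ] F [-0.5   0.48 -3.43] w 0.0536 q [ 0.71  0.7  -0.62  1.84  0.56  0.79 -0.21]
```

View pics/s18.png

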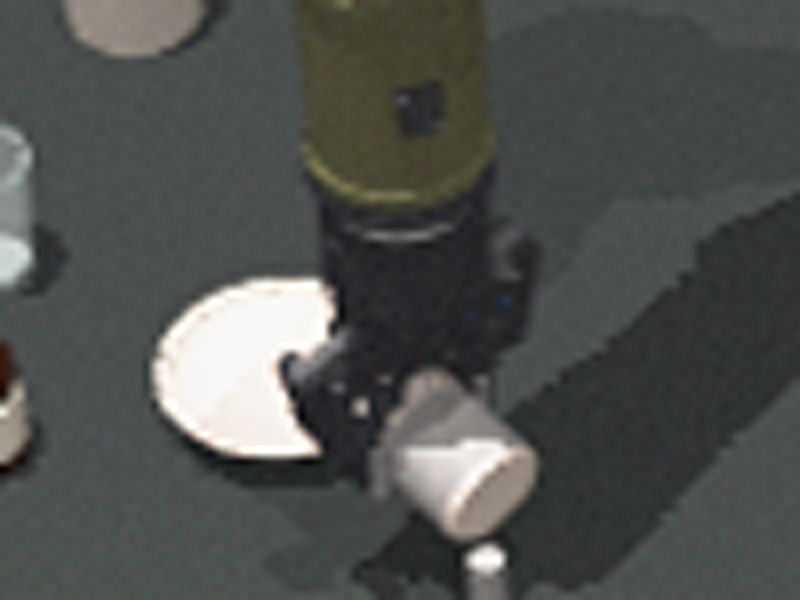

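View pics/t18.png

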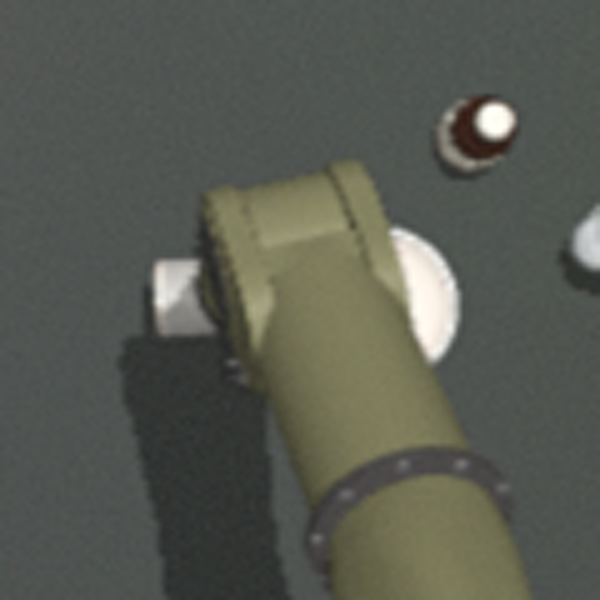

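Call:
play_rows --motion '[[[3,1,0],0,1],[[10,3,0],0,1],[[20,5,0],0,1],[[31,7,0],0,1],[[42,8,0],0,1]]'

```text
t: 12.9
eef_pos: [0.5385, -0.2499, 0.0423]
ee_rot: [-0.499, 0.501, -0.501, 0.499]
contact_force: [0.3, -0.5, -4.1]
gripper_width: 0.053
```

Call:
play_rows --motion '[[[11,0,0],0,1],[[22,0,0],0,1],[[33,0,0],0,1],[[44,0,0],0,1],[[44,0,0],0,1]]'

```text
t: 13.4
eef_pos: [0.5383, -0.2949, 0.0426]
ee_rot: [0.499, -0.501, 0.501, -0.498]
contact_force: [-0.6, -0.5, -3.5]
gripper_width: 0.0536
```

```bash
python3 - <<'E'
from h import *
S=cam('scene'); T=cam('top'); crop(S,230,130,330,205,8,'s19.png'); crop(T,360,150,460,250,6,'t19.png')
show()
E
```

```text
t 13.5 pos [ 0.5386 -0.2923  0.0427] psi -90.14 ytool [-0.  0. -1.] F [ 0.2   0.22 -4.22] w 0.0534 q [ 0.83  0.75 -0.63  1.75  0.57  0.83 -0.07]
```

View pics/s19.png

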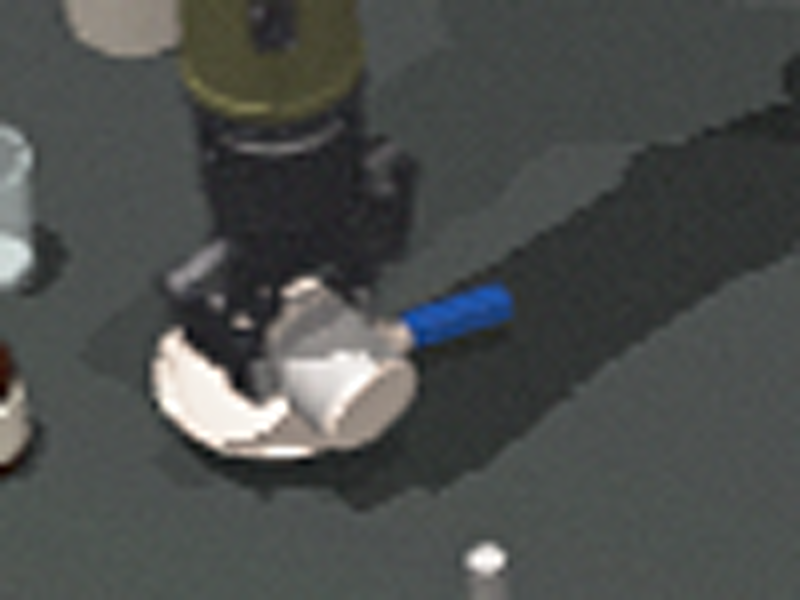

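View pics/t19.png

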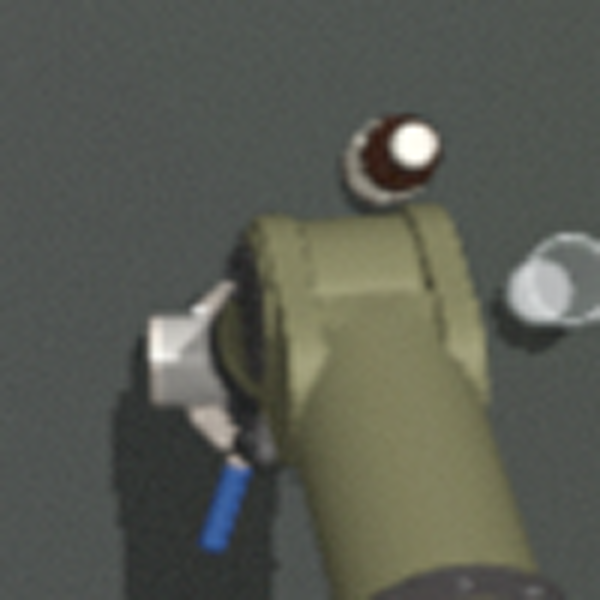

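Call:
play_rows --motion '[[[5,0,0],0,1],[[15,0,0],0,1],[[27,0,0],0,1],[[38,0,0],0,1],[[44,0,0],0,1]]'

```text
t: 14.0
eef_pos: [0.5382, -0.3386, 0.0426]
ee_rot: [0.499, -0.501, 0.501, -0.499]
contact_force: [0.0, 0.5, -3.7]
gripper_width: 0.0531
```

Call:
play_rows --motion '[[[-4,0,0],0,1],[[-30,-2,0],0,1],[[-65,-5,0],0,1],[[-95,-5,0],0,1],[[-120,-5,0],0,1]]'

```text
t: 14.5
eef_pos: [0.539, -0.2132, 0.0482]
ee_rot: [-0.5, 0.5, -0.5, 0.5]
contact_force: [0.5, 0.2, -3.7]
gripper_width: 0.0531
```

```bash
python3 - <<'E'
from h import *
S=cam('scene'); T=cam('top'); crop(S,230,130,330,205,8,'s20.png'); crop(T,360,150,460,250,6,'t20.png')
show()
E
```

```text
t 14.6 pos [ 0.5396 -0.2101  0.0486] psi -89.71 ytool [ 0.001  0.003 -1.   ] F [ 0.88 -0.32 -3.79] w 0.0532 q [ 0.72  0.7  -0.63  1.84  0.56  0.79 -0.2 ]
```

View pics/s20.png

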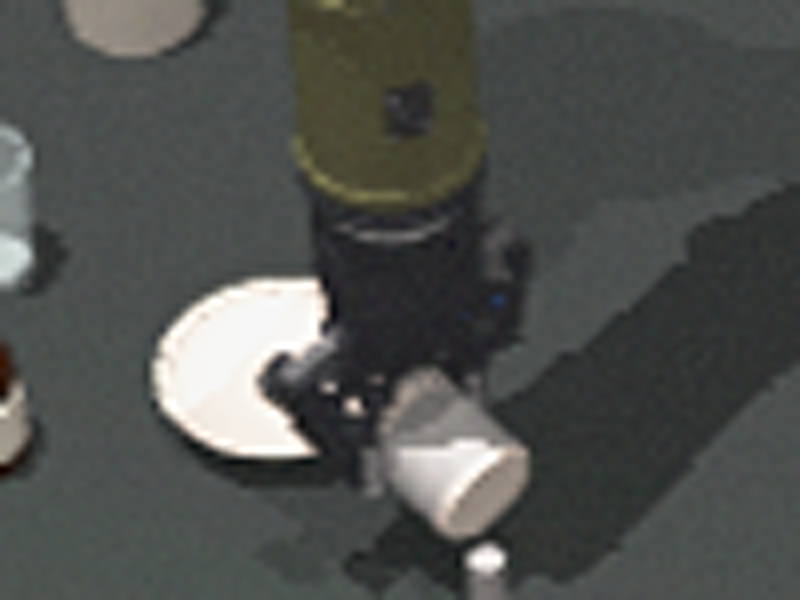

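View pics/t20.png

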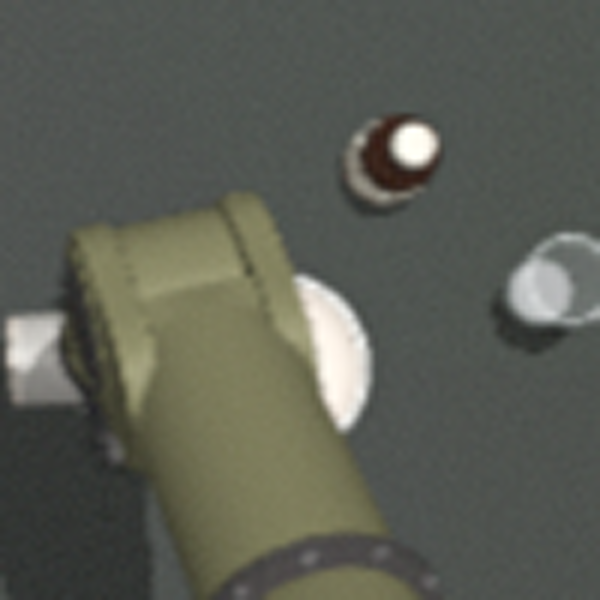

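Call:
play_rows --motion '[[[14,2,0],0,1],[[50,5,0],0,1],[[90,6,0],0,1],[[90,6,0],0,1],[[90,6,0],0,1]]'

```text
t: 15.1
eef_pos: [0.5375, -0.3095, 0.0411]
ee_rot: [-0.499, 0.502, -0.502, 0.498]
contact_force: [-0.2, 0.5, -3.7]
gripper_width: 0.0529
```

```bash
python3 - <<'E'
from h import *
S=cam('scene'); T=cam('top'); crop(S,230,130,330,205,8,'s21.png')
show()
print(((proj(S,[(.538,-.3195,.017)])[0]-[230,130]+.5)*8))
E
```

```text
t 15.2 pos [ 0.5384 -0.3065  0.0416] psi -90.16 ytool [-0.     0.001 -1.   ] F [ 0.04  1.53 -3.19] w 0.0533 q [ 0.85  0.76 -0.63  1.73  0.57  0.84 -0.04]
[269.56123183 379.30825758]
```

View pics/s21.png

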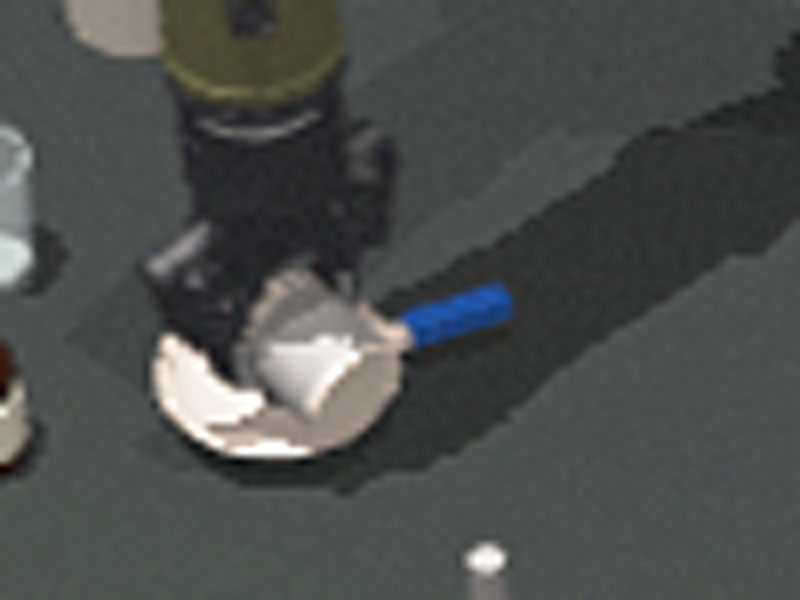

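Call:
play_rows --motion '[[[0,-8,0],0,1],[[0,-28,0],0,1],[[0,-55,0],0,1],[[0,-80,0],0,1],[[0,-92,0],0,1]]'

```text
t: 15.7
eef_pos: [0.5401, -0.3056, 0.1368]
ee_rot: [0.499, -0.499, 0.501, -0.5]
contact_force: [0.6, 0.7, -3.2]
gripper_width: 0.0534
```

```bash
python3 - <<'E'
from h import *
S=cam('scene'); crop(S,230,110,330,205,8,'s22.png')
show()
E
```

```text
t 15.75 pos [ 0.5404 -0.3059  0.1377] psi -90.04 ytool [ 0.004 -0.002 -1.   ] F [ 1.59  0.75 -2.85] w 0.0534 q [ 0.89  0.65 -0.7   1.64  0.48  1.02  0.04]
```

View pics/s22.png

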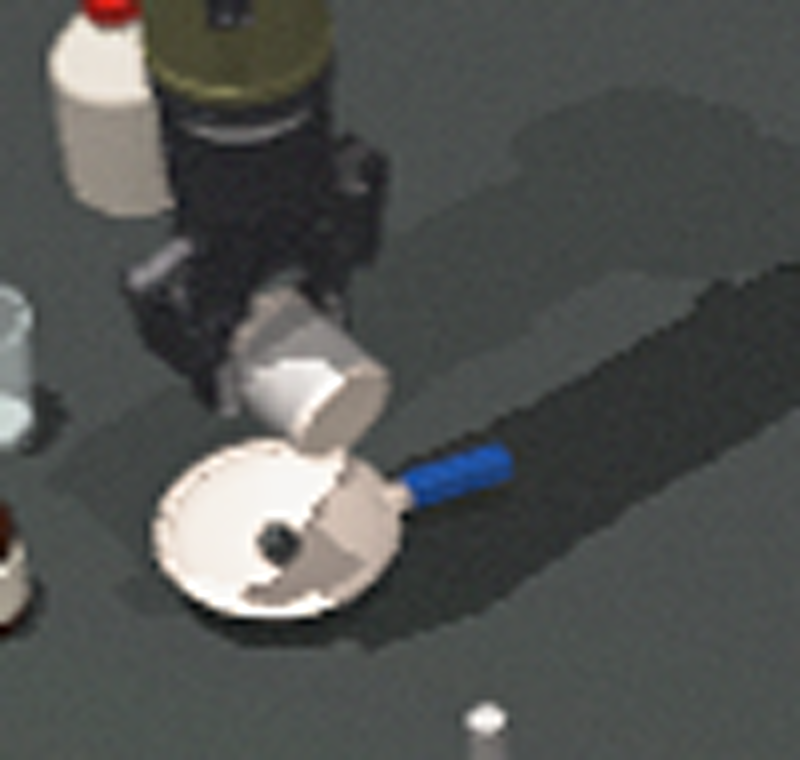

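```bash
python3 -c "
from h import *
go((.48,-.10,.16),-88)"
```

```text
shift [-205.8  -23.   -60.5] len 216 turn -0.036
```

Call:
play_rows --motion '[[[-30,-8,-5],0,1],[[-72,-14,-18],-0.01,1],[[-116,-18,-32],-0.02,1],[[-162,-22,-47],-0.03,1],[[-206,-23,-60],-0.04,1]]'

```text
t: 16.25
eef_pos: [0.4778, -0.0982, 0.1566]
ee_rot: [0.51, -0.49, 0.49, -0.51]
contact_force: [2.1, 0.6, -2.9]
gripper_width: 0.0529
```

```bash
python3 -c "
from h import *
show();go((.485,.07,.16),-84);go((.574,.1445,.10),-75.8)"
```

```text
t 16.25 pos [ 0.4778 -0.0982  0.1566] psi -87.76 ytool [-0.  0. -1.] F [ 2.08  0.62 -2.88] w 0.0529 q [ 0.69  0.46 -0.77  1.96  0.41  0.89 -0.25]
shift [-167.7   -3.4   13.8] len 168 turn -0.066
shift [-238.7   56.6  105.6] len 267 turn -0.209
```

Call:
play_rows --motion '[[[-40,-3,3],-0.02,1],[[-80,-3,6],-0.03,1],[[-118,-3,9],-0.05,1],[[-150,-3,12],-0.06,1],[[-168,-3,14],-0.07,1]]'

```text
t: 16.75
eef_pos: [0.486, 0.0717, 0.1596]
ee_rot: [-0.527, 0.471, -0.471, 0.528]
contact_force: [-0.0, -0.2, -4.0]
gripper_width: 0.0532
```

```bash
python3 -c "
from h import *
show();go((.574,.1445,.09),-75.8)"
```

```text
t 16.75 pos [0.486  0.0717 0.1596] psi -83.54 ytool [-0.     0.001 -1.   ] F [-0.   -0.21 -4.  ] w 0.0532 q [ 0.35  0.46 -0.79  1.94  0.41  0.9  -0.54]
shift [-62.3  69.7  95.6] len 134 turn -0.135
```

Call:
play_rows --motion '[[[-14,8,18],-0.02,1],[[-30,20,43],-0.05,1],[[-46,38,68],-0.08,1],[[-57,56,87],-0.11,1],[[-62,70,95],-0.135,1]]'

```text
t: 17.25
eef_pos: [0.575, 0.1419, 0.0879]
ee_rot: [-0.558, 0.435, -0.434, 0.558]
contact_force: [-0.5, -0.1, -3.2]
gripper_width: 0.0531
```

```bash
python3 - <<'E'
from h import *
show();go((.574,.1445,.0115),-75.8)
S=cam('scene'); T=cam('top'); crop(S,300,190,400,290,7,'s23.png'); crop(T,200,150,320,250,6,'t23.png')
E
```

```text
t 17.25 pos [0.575  0.1419 0.0879] psi -75.91 ytool [-0.001  0.001 -1.   ] F [-0.5  -0.07 -3.19] w 0.0531 q [ 0.16  0.69 -0.73  1.77  0.56  0.91 -0.57]
shift [-2.7 76.4 -0.2] len 76 turn -0.002
```

View pics/s23.png

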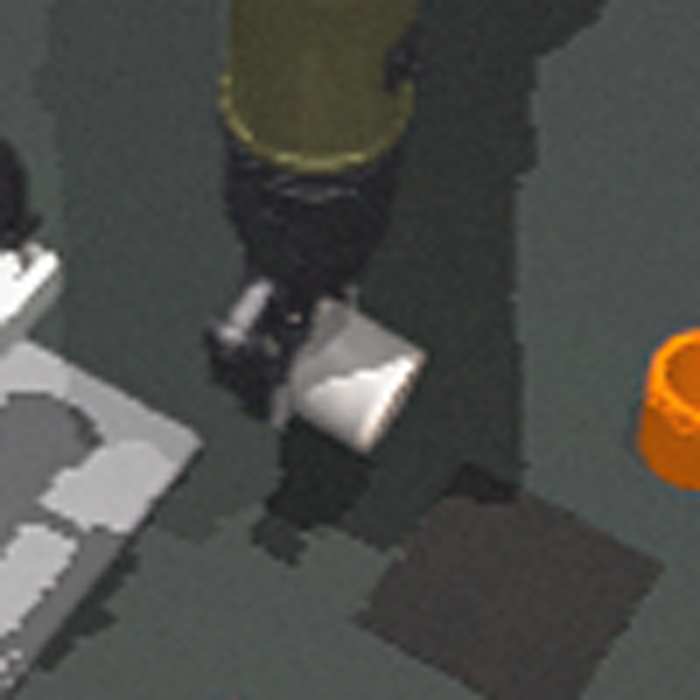

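View pics/t23.png

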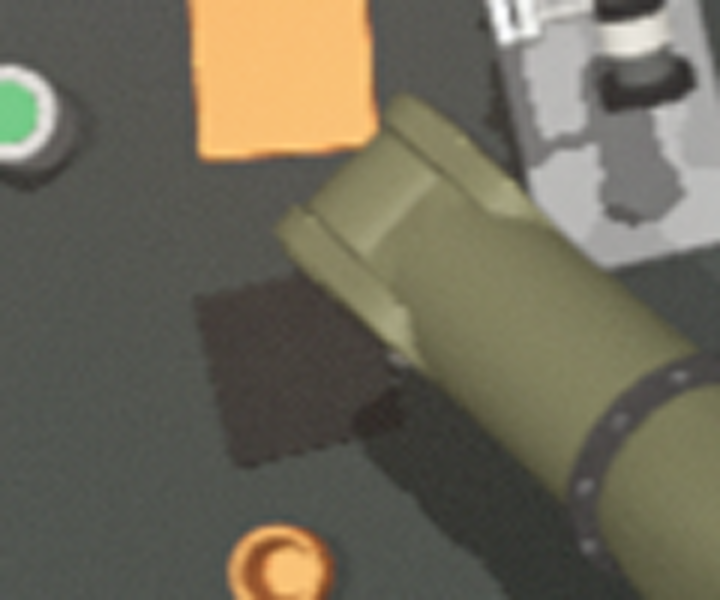

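Call:
play_rows --motion '[[[0,18,0],0,1],[[0,42,0],0,1],[[0,62,0],0,1],[[0,73,0],0,1],[[0,77,0],0,1]]'

```text
t: 17.85
eef_pos: [0.5736, 0.1392, 0.0123]
ee_rot: [0.557, -0.436, 0.436, -0.556]
contact_force: [1.1, 0.3, -3.7]
gripper_width: 0.053
```

```bash
python3 - <<'E'
from h import *
show()
S=cam('scene'); crop(S,320,220,380,280,12,'s24.png')
E
```

```text
t 17.85 pos [0.5736 0.1392 0.0123] psi -76.11 ytool [-0.001 -0.001 -1.   ] F [ 1.1   0.27 -3.7 ] w 0.053 q [ 0.11  0.78 -0.65  1.83  0.66  0.76 -0.65]
```

View pics/s24.png

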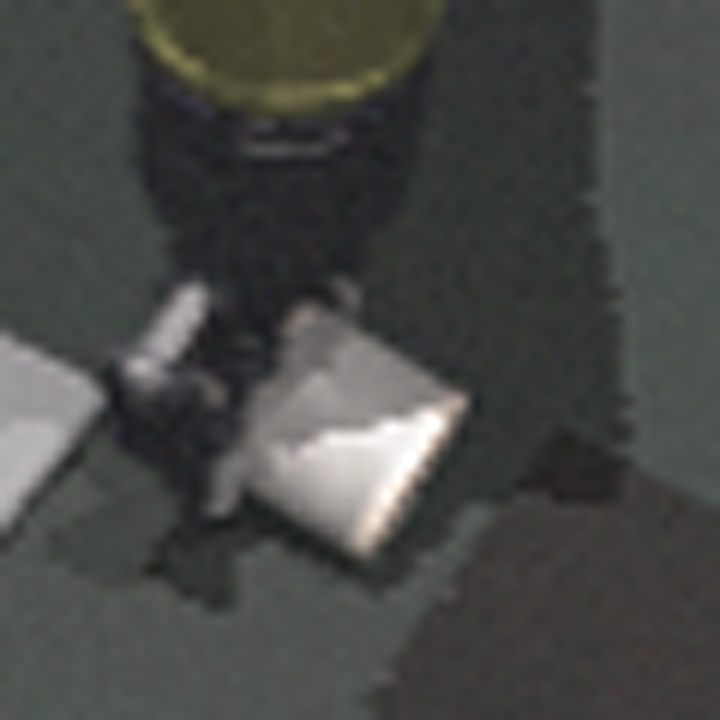

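Call:
play_rows --motion '[[[-3,2,0],0,1],[[-8,3,0],0,1],[[-13,3,0],0,1],[[-18,3,0],0,1],[[-21,3,0],0,1]]'

```text
t: 18.4
eef_pos: [0.5698, 0.1604, 0.0104]
ee_rot: [0.557, -0.435, 0.436, -0.557]
contact_force: [1.3, -7.4, 4.4]
gripper_width: 0.0531
```

```bash
python3 - <<'E'
from h import *
show()
S=cam('scene'); crop(S,320,220,380,280,12,'s25.png')
E
```

```text
t 18.4 pos [0.5698 0.1604 0.0104] psi -76.07 ytool [ 0.001 -0.001 -1.   ] F [ 1.35 -7.43  4.39] w 0.0531 q [ 0.07  0.78 -0.64  1.83  0.66  0.76 -0.69]
```

View pics/s25.png

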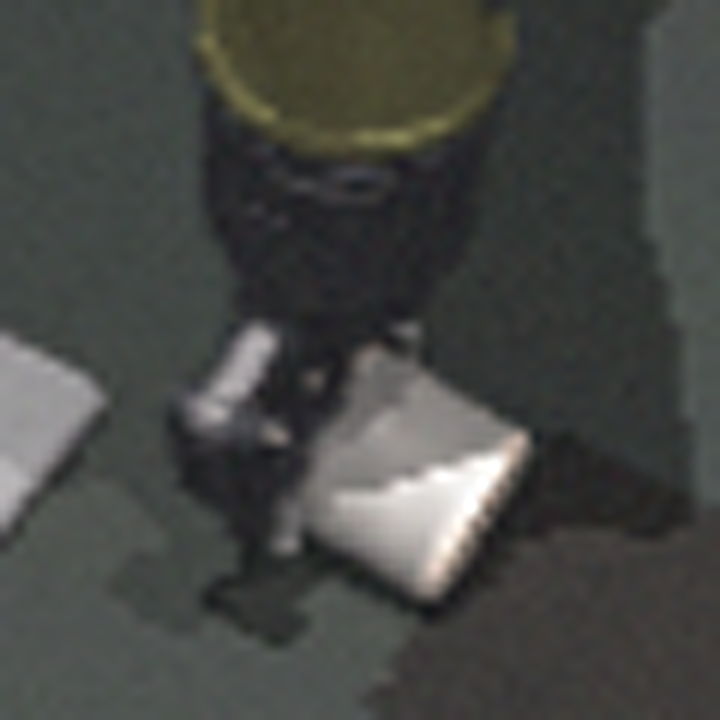

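Call:
play_rows --motion '[[[-5,-3,0],0,1],[[-9,-6,0],0,1],[[-13,-9,0],0,1],[[-18,-12.5,0],0,1],[[-24,-16,0],0,1]]'

```text
t: 18.95
eef_pos: [0.564, 0.1818, 0.0262]
ee_rot: [0.557, -0.435, 0.437, -0.556]
contact_force: [0.2, -4.3, -0.0]
gripper_width: 0.0533
```

```bash
python3 - <<'E'
from h import *
show()
S=cam('scene'); crop(S,330,220,390,280,12,'s26.png')
E
```

```text
t 18.95 pos [0.564  0.1818 0.0262] psi -76.18 ytool [ 0.    -0.003 -1.   ] F [ 0.22 -4.28 -0.04] w 0.0533 q [ 0.04  0.76 -0.66  1.81  0.64  0.79 -0.71]
```

View pics/s26.png

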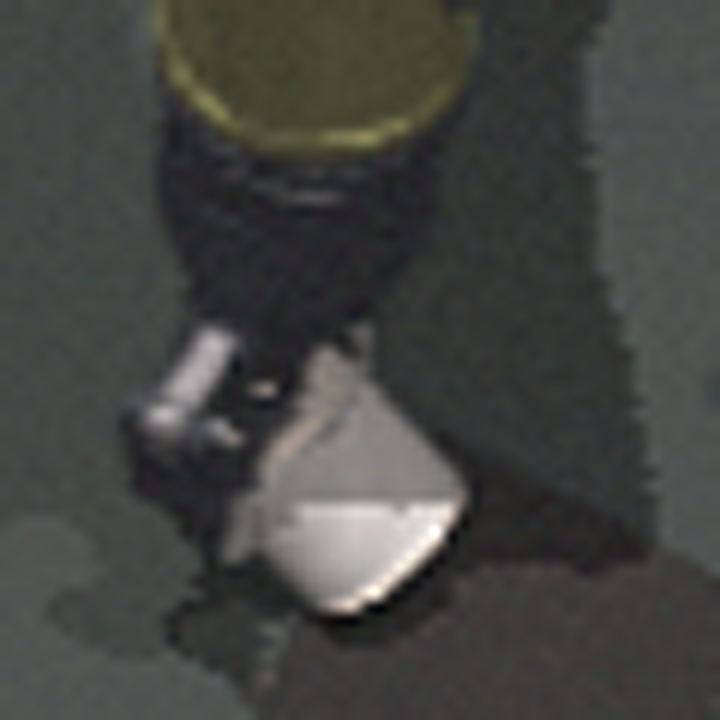

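Call:
play_rows --motion '[[[-7,-3,0],0,1],[[-14,-4.5,0],0,1],[[-21,-5,0],0,1],[[-28,-4.5,0],0,1],[[-35,-3,0],0,1]]'

```text
t: 19.5
eef_pos: [0.5551, 0.2175, 0.0291]
ee_rot: [0.557, -0.435, 0.436, -0.557]
contact_force: [-0.4, -4.5, 3.6]
gripper_width: 0.0532
```

```bash
python3 - <<'E'
from h import *
show()
S=cam('scene'); crop(S,340,220,400,280,12,'s27.png')
E
```

```text
t 19.5 pos [0.5551 0.2175 0.0291] psi -76.09 ytool [ 0.    -0.001 -1.   ] F [-0.42 -4.45  3.59] w 0.0532 q [-0.02  0.76 -0.66  1.8   0.63  0.8  -0.76]
```

View pics/s27.png

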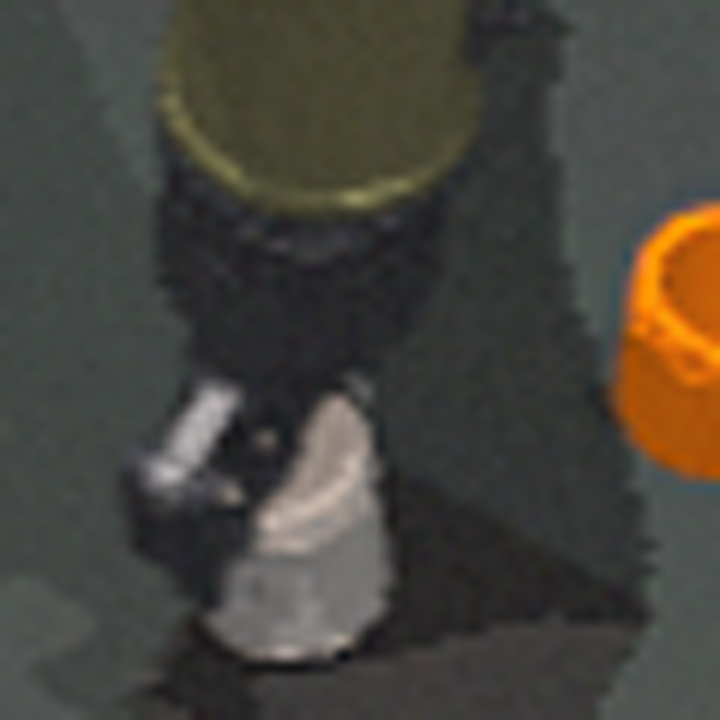

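Call:
play_rows --motion '[[[-4,0.5,0],0,1],[[-8,1.5,0],0,1],[[-12,3,0],0,1],[[-14,5,0],0,1],[[-14,6,0],0,1]]'

```text
t: 20.05
eef_pos: [0.5522, 0.2311, 0.0251]
ee_rot: [0.557, -0.435, 0.437, -0.557]
contact_force: [-6.1, -11.1, 35.8]
gripper_width: 0.0532
```

```bash
python3 - <<'E'
from h import *
show()
S=cam('scene'); crop(S,340,220,400,280,12,'s28.png')
E
```

```text
t 20.05 pos [0.5522 0.2311 0.0251] psi -76.08 ytool [ 0.002 -0.002 -1.   ] F [ -6.07 -11.07  35.81] w 0.0532 q [-0.05  0.77 -0.65  1.8   0.63  0.79 -0.78]
```

View pics/s28.png

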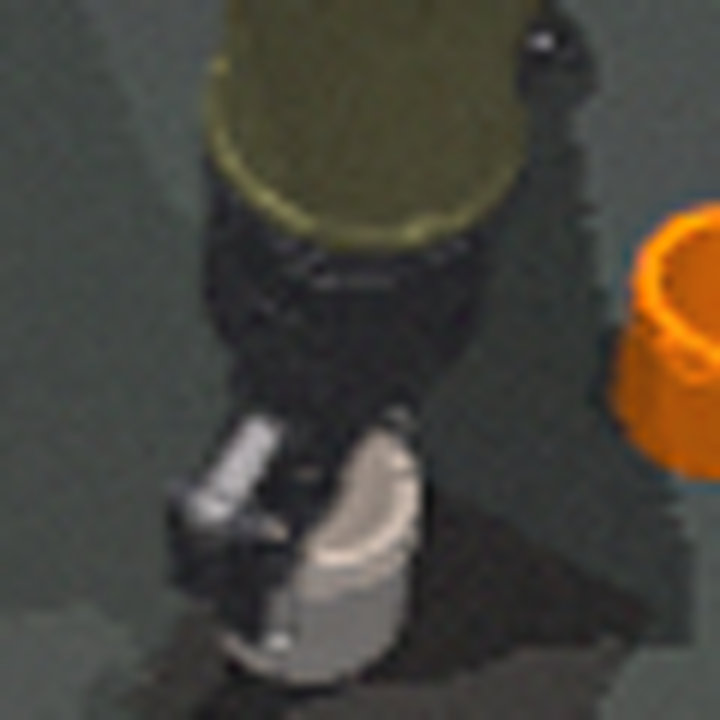

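Call:
play_rows --motion '[[[0,-8,0],0,1],[[-6,-14,0],0,1],[[-16,-14,0],0,1],[[-22,-8,0],0,1],[[-22,2,0],0,1]]'

```text
t: 20.6
eef_pos: [0.546, 0.2566, 0.0222]
ee_rot: [-0.556, 0.435, -0.435, 0.559]
contact_force: [-11.9, -4.1, 58.1]
gripper_width: 0.0532
```

```bash
python3 - <<'E'
from h import *
show()
S=cam('scene'); crop(S,340,220,400,280,12,'s29.png')
E
```

```text
t 20.6 pos [0.546  0.2566 0.0222] psi -75.92 ytool [ 0.001  0.004 -1.   ] F [-11.95  -4.11  58.12] w 0.0532 q [-0.09  0.77 -0.65  1.79  0.63  0.79 -0.82]
```

View pics/s29.png

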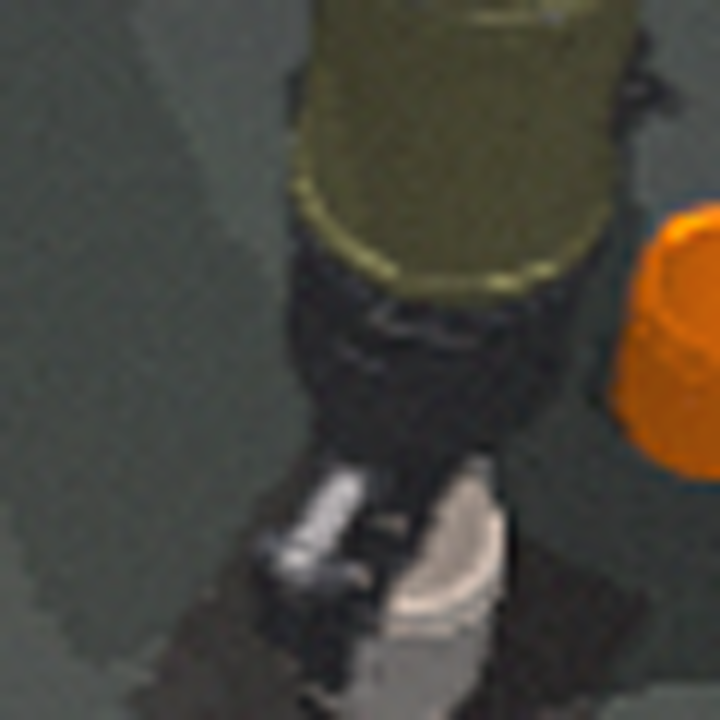

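Call:
play_rows --motion '[[[0,-2,0],0,1],[[0,-3,0],0,1],[[0,-3,0],0,0.6],[[0,-3,0],0,0.3],[[0,-3,0],0,0]]'

```text
t: 21.15
eef_pos: [0.5468, 0.2527, 0.0237]
ee_rot: [-0.557, 0.436, -0.436, 0.557]
contact_force: [-0.3, 0.3, 0.5]
gripper_width: 0.0726
```

```bash
python3 - <<'E'
from h import *
show()
E
```

```text
t 21.15 pos [0.5468 0.2527 0.0237] psi -76.09 ytool [ 0.  0. -1.] F [-0.32  0.32  0.54] w 0.0726 q [-0.09  0.77 -0.65  1.79  0.63  0.8  -0.81]
```

Now rise straight up once fully open, and look.

Call:
play_rows --motion '[[[0,0,0],0,0],[[0,-15,0],0,0],[[0,-55,0],0,0],[[0,-100,0],0,0],[[0,-140,0],0,0]]'

```text
t: 21.65
eef_pos: [0.5464, 0.2531, 0.167]
ee_rot: [-0.557, 0.436, -0.436, 0.558]
contact_force: [0.4, -0.2, 0.4]
gripper_width: 0.0853
```

```bash
python3 - <<'E'
from h import *
show()
S=cam('scene'); crop(S,330,200,430,300,7,'s30.png'); crop(S,230,110,330,205,6,'s31.png')
E
```

```text
t 21.65 pos [0.5464 0.2531 0.167 ] psi -76.04 ytool [ 0.001  0.001 -1.   ] F [ 0.43 -0.18  0.35] w 0.0853 q [-0.01  0.61 -0.76  1.65  0.47  1.07 -0.68]
```

View pics/s30.png

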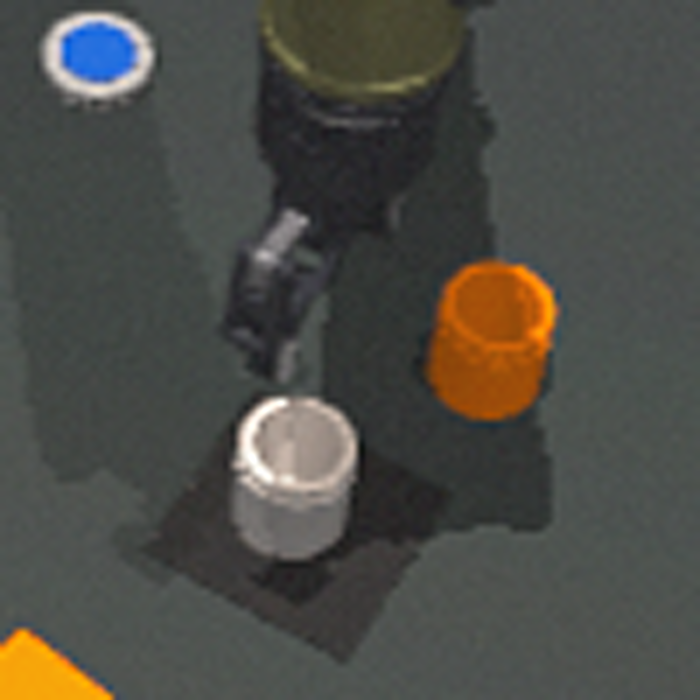

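View pics/s31.png

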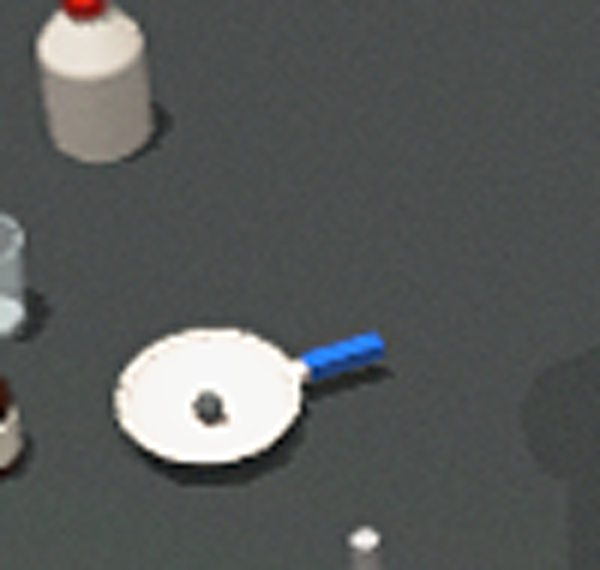

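```bash
python3 - <<'E'
from h import *
T=cam('top'); crop(T,370,170,440,250,10,'t32.png')
S=cam('scene'); crop(S,240,150,310,205,11,'s32.png')
go((.48,.08,.20),-100)
E
```

```text
shift [ 152.5  -33.  -107.5] len 189 turn 0.417
```

View pics/t32.png

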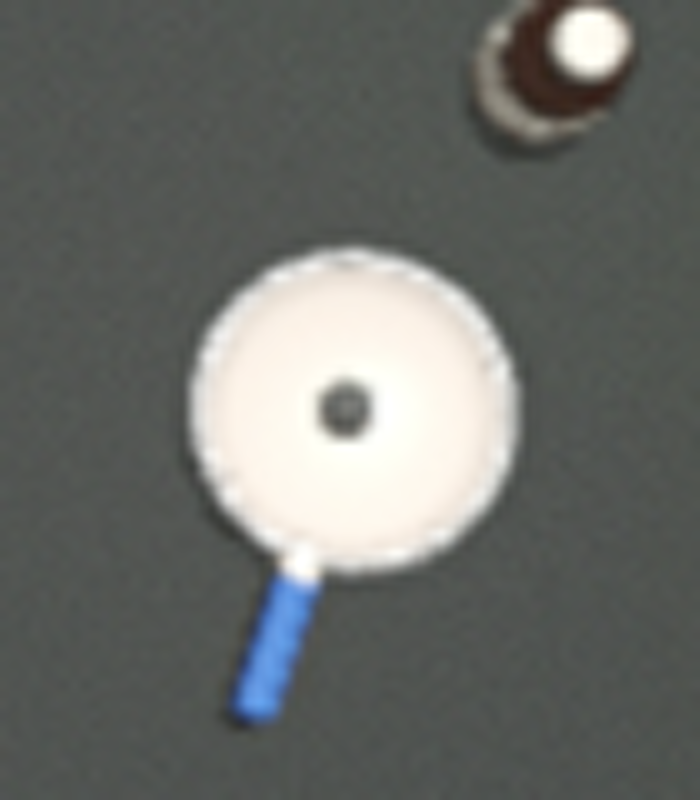

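View pics/s32.png

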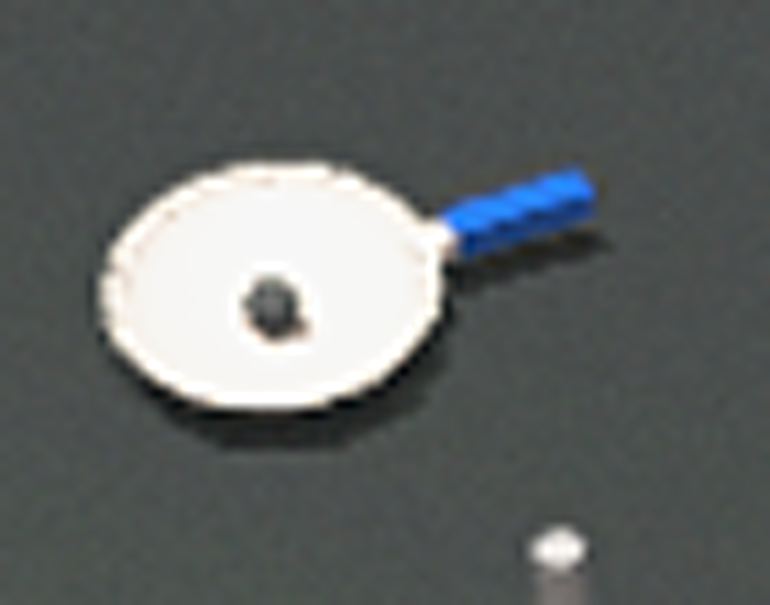

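```bash
python3 - <<'E'
from h import *
T=cam('top');np.set_printoptions(precision=4,suppress=True)
f=lambda u,v,z:at(T,*uc(370,170,10,u,v),z)
d=f(355,410,.027);i=f(300,580,.033);o=f(256,718,.033);b=f(346,408,.017)
print(d,i,o,b,"len",np.linalg.norm(o-i),np.degrees(np.arctan2(*(o-i)[1::-1])),np.degrees(np.arctan2(*(o-d)[1::-1])),np.linalg.norm((o-d)[:2]),np.linalg.norm((i-d)[:2]))
for a in(158,160,162): print(d[:2]+.092*np.array([np.cos(np.radians(a)),np.sin(np.radians(a))]))
E
```

```text
[ 0.5375 -0.3193  0.027 ] [ 0.4747 -0.2967  0.033 ] [ 0.4244 -0.2794  0.033 ] [ 0.539  -0.3177  0.017 ] len 0.0531569945890726 161.1104292233964 160.58069055310568 0.1198493841273674 0.0666964722776401
[ 0.4522 -0.2848]
[ 0.451  -0.2878]
[ 0.45   -0.2909]
```

Call:
play_rows --motion '[[[15,-5,-10],0.1,0],[[50,-15,-35],0.24,0],[[88,-25,-62],0.38,0],[[125,-32,-88],0.52,0],[[160,-33,-112],0.66,0]]'

```text
t: 22.35
eef_pos: [0.475, 0.0685, 0.1966]
ee_rot: [-0.384, 0.594, -0.594, 0.383]
contact_force: [1.7, 0.3, -0.3]
gripper_width: 0.0855
```

```bash
python3 - <<'E'
from h import *
show();go((.44,-.10,.20),-160);go((.451,-.288,.12),-200)
E
```

```text
t 22.35 pos [0.475  0.0685 0.1966] psi -114.24 ytool [-0.001 -0.    -1.   ] F [ 1.65  0.32 -0.26] w 0.0855 q [ 0.28  0.37 -0.65  1.92  0.27  0.95 -0.92]
shift [168.   -3.3  37.3] len 172 turn 0.799
shift [334.8  76.7 124.5] len 365 turn 1.497
```

Call:
play_rows --motion '[[[40,0,6],0.14,0],[[80,0,14],0.28,0],[[122,0,24],0.43,0],[[165,0,36],0.57,0],[[207,0,50],0.71,0]]'

```text
t: 22.85
eef_pos: [0.4366, -0.1407, 0.1961]
ee_rot: [-0.154, 0.69, -0.69, 0.153]
contact_force: [0.4, -0.9, 0.5]
gripper_width: 0.0855
```

```bash
python3 - <<'E'
from h import *
show();go((.4507,-.2888,.12),-199.4)
E
```

```text
t 22.85 pos [ 0.4366 -0.1407  0.1961] psi -154.9 ytool [-0.002  0.    -1.   ] F [ 0.42 -0.87  0.52] w 0.0855 q [ 0.58  0.31 -0.43  1.97  0.16  0.9  -1.06]
shift [ 49.9  76.1 140.2] len 167 turn 0.777
```

Call:
play_rows --motion '[[[14,8,38],0.15,0],[[30,22,78],0.3,0],[[42,40,112],0.45,0],[[49,58,134],0.6,0],[[50,70,140],0.74,0]]'

```text
t: 23.35
eef_pos: [0.4513, -0.29, 0.1243]
ee_rot: [-0.107, -0.699, 0.699, 0.109]
contact_force: [0.3, 0.8, 0.5]
gripper_width: 0.0851
```

```bash
python3 - <<'E'
from h import *
show();go((.4507,-.2888,.12),-199.4)
E
```

```text
t 23.35 pos [ 0.4513 -0.29    0.1243] psi 162.43 ytool [-0.003  0.    -1.   ] F [0.26 0.76 0.52] w 0.0851 q [ 0.64  0.49 -0.17  1.88  0.12  0.79 -1.47]
shift [ 1.   4.3 -1. ] len 5 turn 0.032
```

Call:
play_rows --motion '[[[1,25,-1],0.03,0],[[1,60,-1],0.03,0],[[1,95,-1],0.03,0],[[1,112,-1],0.03,0],[[1,117,-1],0.03,0]]'

```text
t: 23.85
eef_pos: [0.4504, -0.2845, 0.007]
ee_rot: [0.113, 0.698, -0.697, -0.117]
contact_force: [-0.9, 0.3, -0.1]
gripper_width: 0.0857
```

```bash
python3 - <<'E'
from h import *
show();go((.4507,-.2888,.007),-199.4)
S=cam('scene'); crop(S,240,140,310,205,11,'s33.png')
E
```

```text
t 23.85 pos [ 0.4504 -0.2845  0.007 ] psi 161.32 ytool [-0.005  0.003 -1.   ] F [-0.89  0.28 -0.11] w 0.0857 q [ 0.6   0.66 -0.13  1.99  0.16  0.51 -1.54]
shift [-1.6 -0.1  4. ] len 4 turn 0.013
```

View pics/s33.png

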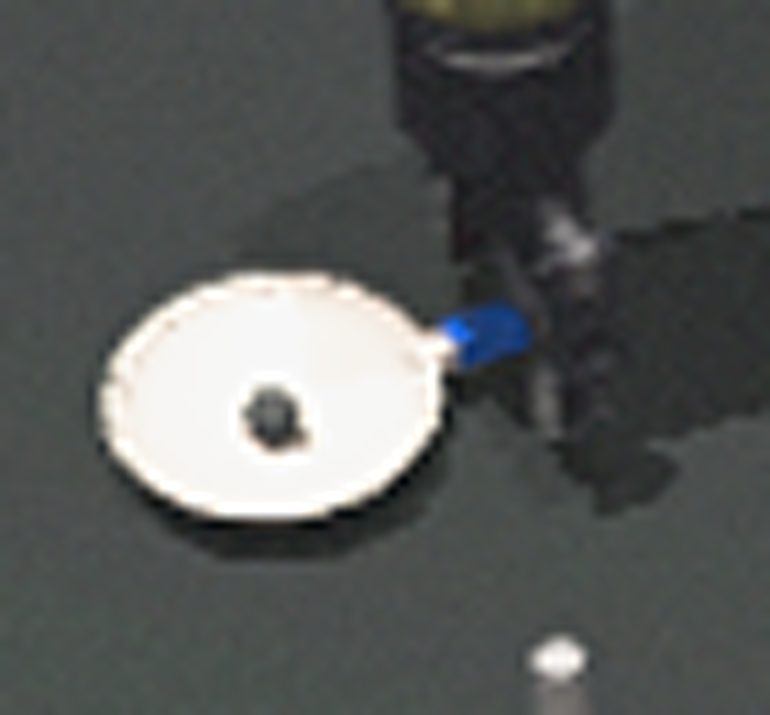

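Call:
play_rows --motion '[[[-1,0,2],0.01,0],[[-1,0,2],0.01,0.25],[[-1,0,2],0.01,0.45],[[-1,0,2],0.01,0.65],[[-1,0,2],0.01,0.75]]' --force 20

```text
t: 24.4
eef_pos: [0.4531, -0.2881, 0.0103]
ee_rot: [-0.119, -0.697, 0.697, 0.118]
contact_force: [0.3, -0.3, 0.1]
gripper_width: 0.0282
```

Call:
play_rows --motion '[[[0,0,0],0,0.8],[[0,0,0],0,0.85],[[0,0,0],0,0.9],[[0,0,0],0,0.95],[[0,0,0],0,1]]' --force 20

```text
t: 24.9
eef_pos: [0.4528, -0.288, 0.0099]
ee_rot: [-0.118, -0.697, 0.697, 0.118]
contact_force: [-0.8, 0.7, 3.1]
gripper_width: 0.0135
```

```bash
python3 - <<'E'
from h import *
show()
S=cam('scene'); crop(S,240,140,310,205,11,'s34.png'); T=cam('top'); crop(T,370,170,440,250,8,'t34.png')
E
```

```text
t 24.9 pos [ 0.4528 -0.288   0.0099] psi 160.73 ytool [ 0. -0. -1.] F [-0.76  0.69  3.13] w 0.0135 q [ 0.6   0.65 -0.13  1.98  0.16  0.52 -1.54]
```

View pics/s34.png

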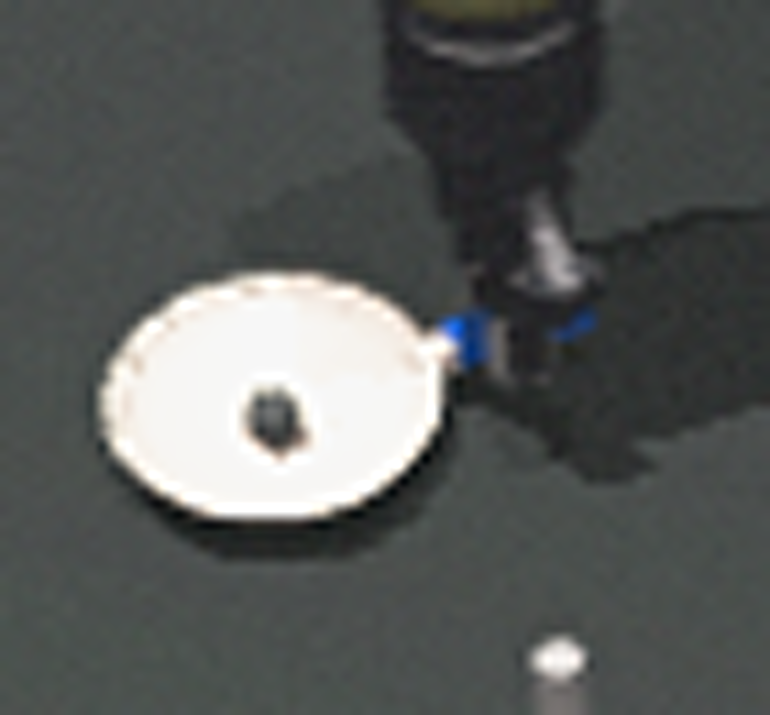

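View pics/t34.png

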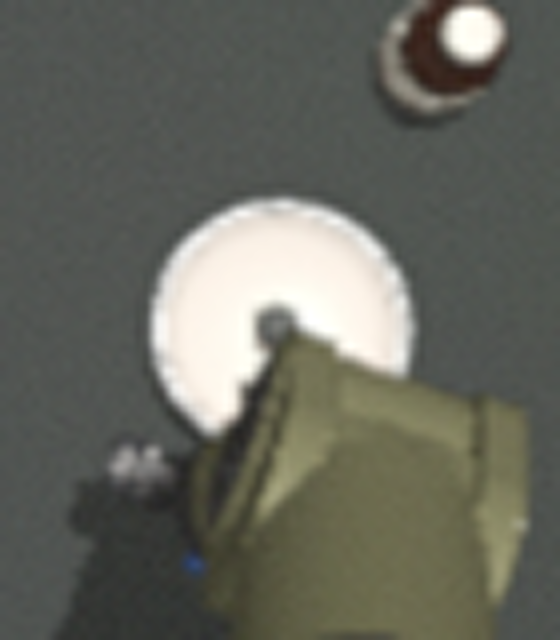

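Call:
play_rows --motion '[[[0,0,0],0,1],[[0,0,0],0,1],[[0,0,0],0,1],[[0,-1,0],0,1],[[0,-4,0],0,1]]' --force 110

```text
t: 25.5
eef_pos: [0.4524, -0.2877, 0.0133]
ee_rot: [0.118, 0.697, -0.697, -0.119]
contact_force: [1.2, -0.2, -1.9]
gripper_width: 0.0118
```

```bash
python3 - <<'E'
from h import *
show()
T=cam('top');S=cam('scene')
ps=np.radians(12.3);F=np.array([.5585,.007,0])
X=np.array([np.cos(ps),np.sin(ps),0]);Y=np.array([-np.sin(ps),np.cos(ps),0]);Z=np.array([0,0,1.])
w=lambda x,y,z:F+x*X+y*Y+z*Z
outs=[]
for g,n,(x0,y0,x1,y1),f,du in((T,'top0',(265,110,335,205),7,0),(S,'scene0',(255,190,335,300),7,1.7)):
    im=cv2.imread(f'pics/{n}.png')[y0:y1,x0:x1]; im=cv2.resize(im,None,fx=f,fy=f,interpolation=cv2.INTER_CUBIC)
    dr=lambda P,c:cv2.polylines(im,[((proj(g,P)+[du,0]-[x0,y0]+.5)*f-.5).astype(int)],True,c,1)
    for yo in(0.02,): dr([w(.055,yo-.065,.012),w(.055,yo+.065,.012),w(.255,yo+.065,.012),w(.255,yo-.065,.012)],(0,255,0))
    ax=w(.12124,0,.07)-w(0,0,0);ax/=np.linalg.norm(ax);e2=np.cross(ax,Y)
    dr([w(.122,0,.22)+.027*(np.cos(k)*Y+np.sin(k)*e2) for k in np.linspace(0,6.2,40)],(0,0,255))
    dr([w(.225,.062,.012),w(.225,.062,.44)],(255,255,0))
    cv2.imwrite(f'pics/ov_{n}.png',im)
E
```

```text
t 25.5 pos [ 0.4524 -0.2877  0.0133] psi 160.74 ytool [-0.001  0.001 -1.   ] F [ 1.19 -0.19 -1.92] w 0.0118 q [ 0.61  0.65 -0.13  1.98  0.16  0.52 -1.54]
```

View pics/ov_top0.png

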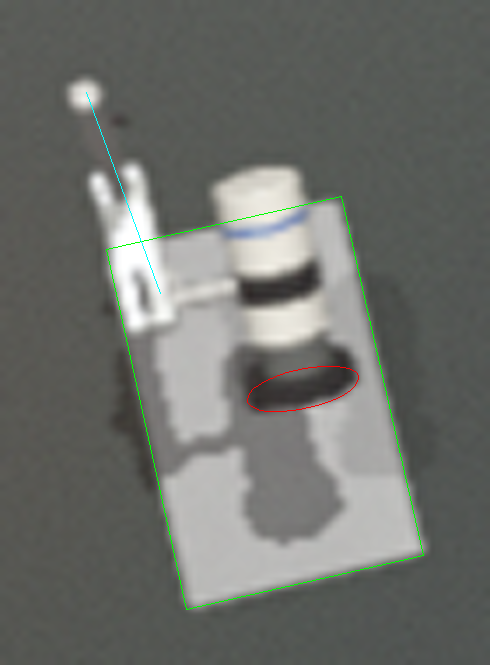

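View pics/ov_scene0.png

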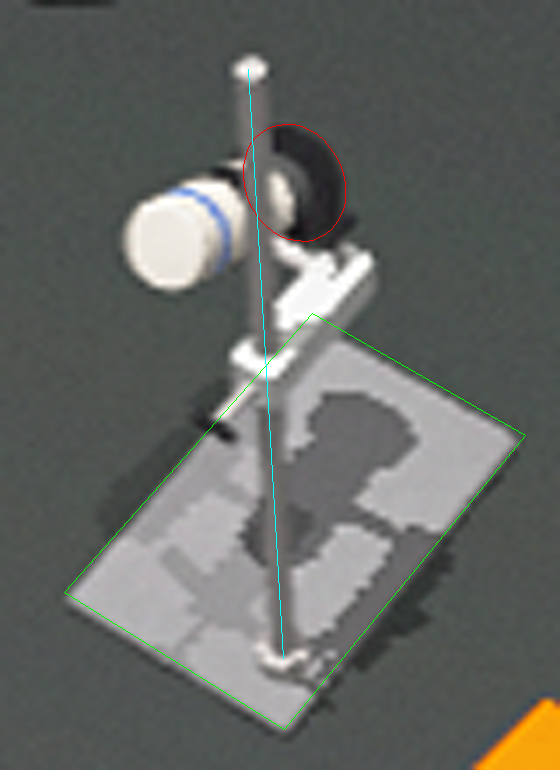

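Call:
play_rows --motion '[[[0,-3,0],0,1],[[0,-8,0],0,1],[[0,-15,0],0,1],[[0,-22,0],0,1],[[0,-26,0],0,1]]'

```text
t: 26.1
eef_pos: [0.4532, -0.2882, 0.0408]
ee_rot: [-0.119, -0.697, 0.697, 0.118]
contact_force: [-0.6, 0.4, -1.5]
gripper_width: 0.0114
```

```bash
python3 - <<'E'
from h import *
show()
S=cam('scene'); crop(S,240,130,310,205,11,'s35.png')
E
```

```text
t 26.1 pos [ 0.4532 -0.2882  0.0408] psi 160.73 ytool [ 0.001 -0.001 -1.   ] F [-0.61  0.43 -1.51] w 0.0114 q [ 0.61  0.6  -0.14  1.96  0.15  0.59 -1.53]
```

View pics/s35.png

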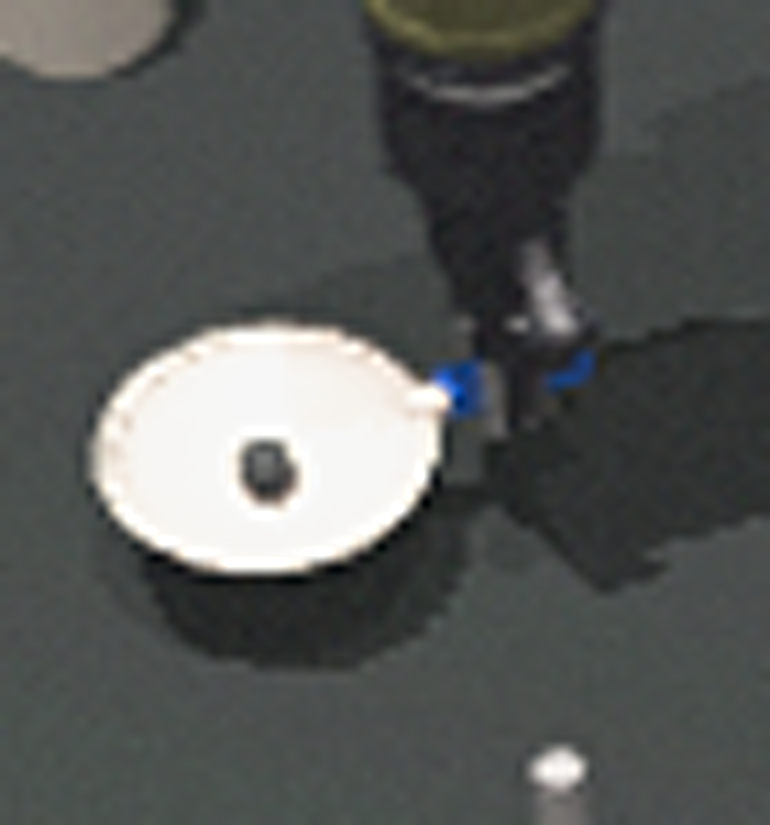

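```bash
python3 - <<'E'
from h import *
go((.4701,-.0123,.152),192.3,P=((.4530,-.288,.0405),160.73))
E
```

```text
shift [  74.8 -111.5 -265.9] len 298 turn -0.551
```

Call:
play_rows --motion '[[[0,-5,0],0,1],[[0,-15,0],0,1],[[0,-29,0],0,1],[[0,-46,0],0,1],[[0,-64,0],0,1]]'

```text
t: 26.65
eef_pos: [0.4526, -0.2878, 0.1047]
ee_rot: [0.118, 0.697, -0.697, -0.118]
contact_force: [1.1, 0.8, -2.5]
gripper_width: 0.0117
```

Call:
play_rows --motion '[[[0,-16,-1],0,1],[[1,-29,-4],0,1],[[3,-38,-9],-0.01,1],[[6,-44,-18],-0.02,1],[[10,-46,-31],-0.04,1]]'

```text
t: 27.15
eef_pos: [0.4536, -0.2548, 0.1502]
ee_rot: [-0.104, -0.699, 0.699, 0.104]
contact_force: [0.9, 0.4, -2.3]
gripper_width: 0.012
```

```bash
python3 - <<'E'
from h import *
show();go((.4701,-.0123,.152),192.3)
S=cam('scene'); crop(S,240,110,320,205,8,'s36.png')
E
```

```text
t 27.15 pos [ 0.4536 -0.2548  0.1502] psi 163.06 ytool [ 0. -0. -1.] F [ 0.95  0.4  -2.28] w 0.012 q [ 0.6   0.43 -0.19  1.89  0.11  0.83 -1.51]
shift [  54.8   -1.9 -236.8] len 243 turn -0.51
```

View pics/s36.png

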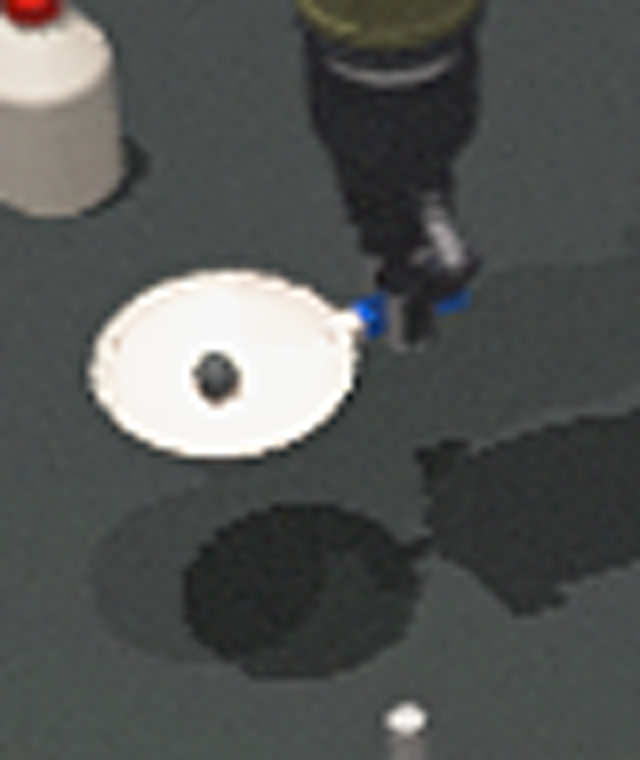

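Call:
play_rows --motion '[[[4,0,-17],-0.03,1],[[8,0,-37],-0.07,1],[[14,-1,-59],-0.12,1],[[19,-1,-81],-0.17,1],[[24,-2,-103],-0.22,1]]'

```text
t: 27.7
eef_pos: [0.4605, -0.147, 0.1516]
ee_rot: [0.025, 0.707, -0.706, -0.025]
contact_force: [1.3, -0.5, -1.6]
gripper_width: 0.0116
```

```bash
python3 - <<'E'
from h import *
show();go((.4701,-.0123,.152),192.3)
E
```

```text
t 27.7 pos [ 0.4605 -0.147   0.1516] psi 175.97 ytool [-0.001  0.001 -1.   ] F [ 1.29 -0.5  -1.6 ] w 0.0116 q [ 0.45  0.38 -0.27  1.98  0.14  0.8  -1.53]
shift [  -0.2   -0.3 -135.1] len 135 turn -0.285
```

Call:
play_rows --motion '[[[0,0,-21],-0.05,1],[[0,0,-41],-0.095,1],[[0,0,-59],-0.135,1],[[0,0,-75],-0.17,1],[[0,0,-89],-0.2,1]]'

```text
t: 28.2
eef_pos: [0.4676, -0.0598, 0.1518]
ee_rot: [-0.045, 0.706, -0.706, 0.045]
contact_force: [1.5, -0.4, -2.7]
gripper_width: 0.0121
```

```bash
python3 - <<'E'
from h import *
show();go((.4701,-.0123,.152),192.3)
E
```

```text
t 28.2 pos [ 0.4676 -0.0598  0.1518] psi -172.74 ytool [-0.  0. -1.] F [ 1.49 -0.35 -2.73] w 0.0121 q [ 0.32  0.37 -0.33  2.01  0.17  0.79 -1.56]
shift [ -8.5  -0.2 -46.8] len 48 turn -0.088
```

Call:
play_rows --motion '[[[-2,0,-13],-0.028,1],[[-4,0,-24],-0.05,1],[[-6,0,-33],-0.068,1],[[-7,0,-40],-0.08,1],[[-8,0,-44],-0.086,1]]'

```text
t: 28.7
eef_pos: [0.47, -0.016, 0.1518]
ee_rot: [-0.074, 0.703, -0.703, 0.074]
contact_force: [0.8, 0.2, -1.9]
gripper_width: 0.0119
```

```bash
python3 - <<'E'
from h import *
show();go((.4701,-.0123,.152),192.3)
S=cam('scene'); crop(S,260,130,380,270,5.5,'s37.png'); T=cam('top'); crop(T,270,120,370,260,5,'t37.png')
E
```

```text
t 28.7 pos [ 0.47   -0.016   0.1518] psi -167.94 ytool [-0.  0. -1.] F [ 0.84  0.19 -1.89] w 0.0119 q [ 0.25  0.37 -0.36  2.01  0.18  0.79 -1.58]
shift [-0.8 -0.2 -3.6] len 4 turn -0.004
```

View pics/s37.png

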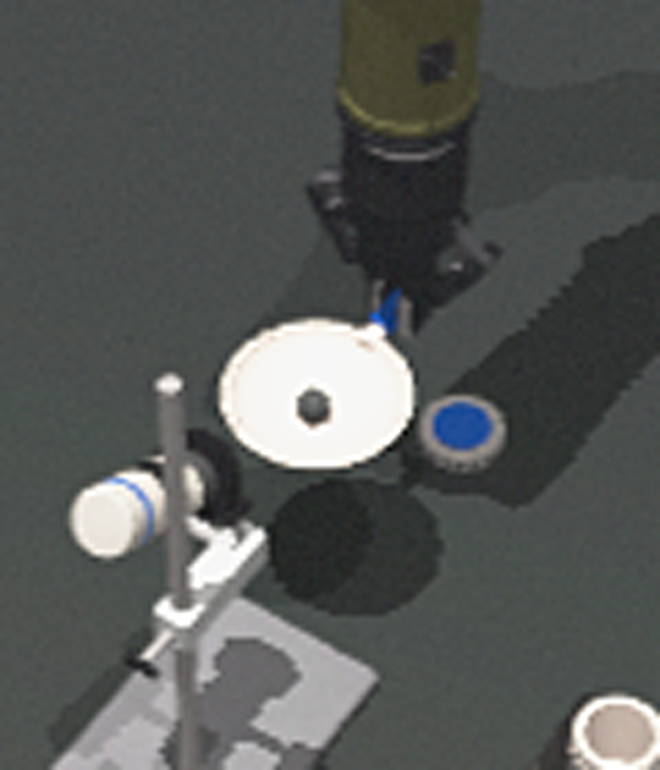

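View pics/t37.png

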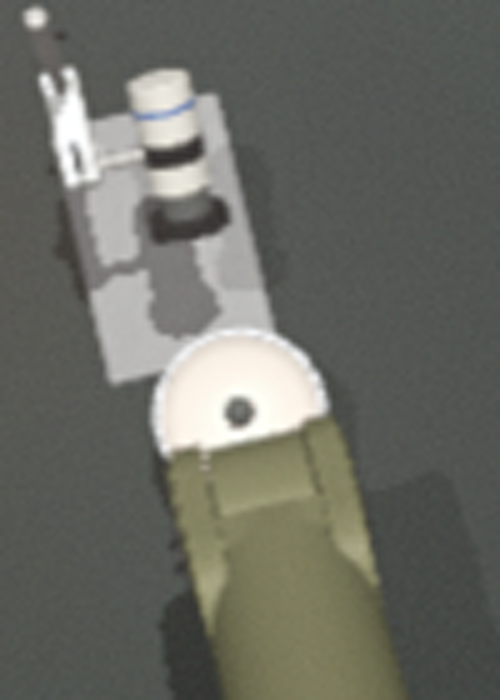

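Call:
play_rows --motion '[[[0,0,-2],-0.002,1],[[-1,0,-3],-0.003,1],[[-1,0,-3.5],-0.004,1],[[-1,0,-3.5],-0.004,1],[[-1,0,-3.5],-0.004,1]]'

```text
t: 29.3
eef_pos: [0.4702, -0.013, 0.1518]
ee_rot: [0.075, -0.703, 0.703, -0.075]
contact_force: [0.1, 0.0, -1.2]
gripper_width: 0.0122
```

```bash
cat > lev.py <<'E'
from h import *
def rim(g,box,thr=170):
    x0,y0,x1,y1=box; im=g["color"][y0:y1,x0:x1].astype(int)
    m=((im.min(2)>thr)).astype(np.uint8)
    n,l,st,c=cv2.connectedComponentsWithStats(m); k=1+np.argmax(st[1:,4]); m=(l==k).astype(np.uint8)
    ct=max(cv2.findContours(m,cv2.RETR_EXTERNAL,cv2.CHAIN_APPROX_NONE)[0],key=len)[:,0]; return ct+[x0,y0]
E
python3 - <<'E'
from lev import *
np.set_printoptions(precision=4,suppress=True)
show()
T=cam('top');S=cam('scene')
print("dish T",at(T,*uc(270,120,5,240,416),.169)," ball T",at(T,*uc(270,120,5,240,411),.160))
print("ball S",at(S,*(np.array(uc(260,130,5.5,314,407))-[1.7,0]),.160))
c=rim(S,(285,175,340,220)); e=cv2.fitEllipse(c.astype(np.float32)); print(e,len(c))
p,M,ps,s=pose(); D=p+np.array([-np.cos(np.radians(ps))*.0905,-np.sin(np.radians(ps))*.0905,-.004])
print("dish pred",D)
X=-M[:,0];Yv=M[:,2]
for tx,ty in((0,0),(4,0),(-4,0),(0,4),(0,-4)):
    a,b=np.radians(tx),np.radians(ty)
    X2=X*np.cos(a)+np.array([0,0,1])*np.sin(a);Y2=Yv*np.cos(b)+np.array([0,0,1])*np.sin(b);n=np.cross(X2,Y2);n*=np.sign(n[2])
    q=proj(S,[D+.021*n+.058*(np.cos(k)*X2+np.sin(k)*Y2) for k in np.linspace(0,6.28,80)]).astype(np.float32)
    print(tx,ty,cv2.fitEllipse(q))
E
```

```text
t 29.3 pos [ 0.4702 -0.013   0.1518] psi -167.76 ytool [-0. -0. -1.] F [ 0.12  0.05 -1.24] w 0.0122 q [ 0.24  0.37 -0.37  2.01  0.18  0.79 -1.59]
dish T [0.5561 0.0019 0.169 ]  ball T [0.5603 0.002  0.16  ]
ball S [0.5638 0.003  0.16  ]
((317.9018859863281, 201.8142547607422), (26.35880470275879, 34.39722442626953), 87.60945892333984) 90
dish pred [0.5587 0.0062 0.1478]
0 0 ((316.75726318359375, 201.93301391601562), (26.64470672607422, 34.793701171875), 90.37806701660156)
4 0 ((316.99041748046875, 201.67007446289062), (25.267648696899414, 34.77808380126953), 93.69705963134766)
-4 0 ((316.5256042480469, 202.21112060546875), (27.889720916748047, 34.80780792236328), 86.56230163574219)
0 4 ((317.0917053222656, 202.12974548339844), (27.476613998413086, 34.80319595336914), 95.80919647216797)
0 -4 ((316.421142578125, 201.75233459472656), (25.679594039916992, 34.78274917602539), 85.44029998779297)
```

Call:
play_rows --motion '[[[0,0,0],0,1],[[0,0,0],0,1],[[0,0,0],0,1],[[0,0,0],0,1],[[0,0,0],0,1]]' --force 120

```text
t: 29.9
eef_pos: [0.4703, -0.0129, 0.1518]
ee_rot: [-0.075, 0.703, -0.703, 0.075]
contact_force: [0.8, -0.2, -1.0]
gripper_width: 0.0112
```

Call:
play_rows --motion '[[[0,0,0],0,1],[[0,0,0],0,1],[[0,0,0],0,1],[[0,0,0],0,1],[[0,0,0],0,1]]'

```text
t: 30.4
eef_pos: [0.4703, -0.0128, 0.1518]
ee_rot: [-0.075, 0.703, -0.703, 0.075]
contact_force: [-0.1, -0.3, -2.0]
gripper_width: 0.0116
```

```bash
python3 - <<'E'
from lev import *
np.set_printoptions(precision=4,suppress=True)
show()
T=cam('top');S=cam('scene');crop(S,290,175,345,225,11,'s38.png'); crop(T,290,170,350,230,9,'t38.png')
print(cv2.fitEllipse(rim(S,(285,175,340,220)).astype(np.float32)))
E
```

```text
t 30.4 pos [ 0.4703 -0.0128  0.1518] psi -167.75 ytool [-0.  0. -1.] F [-0.08 -0.27 -2.01] w 0.0116 q [ 0.24  0.37 -0.37  2.01  0.18  0.79 -1.59]
((317.94677734375, 201.85354614257812), (26.23424530029297, 34.5124626159668), 87.30351257324219)
```

View pics/s38.png

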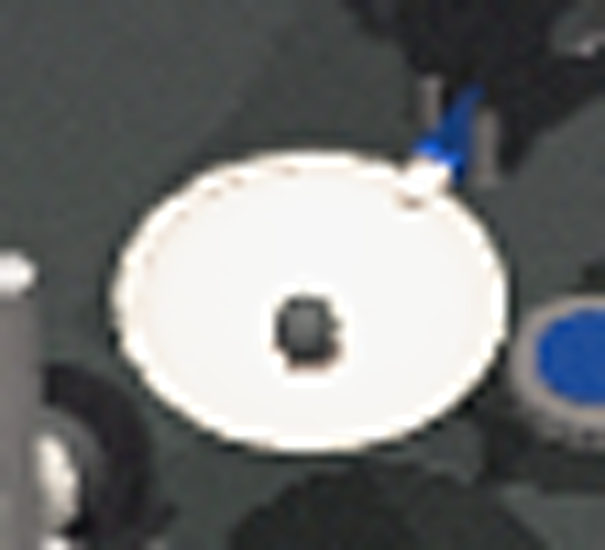

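View pics/t38.png

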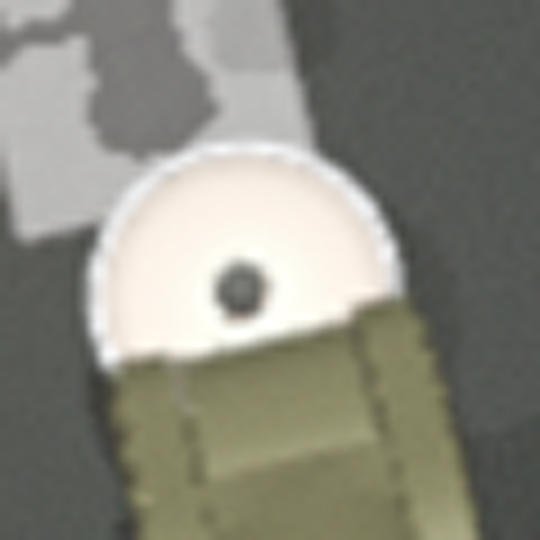

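Call:
play_rows --motion '[[[0,0,1.6],-0.0175,1],[[-0.1,0,4.7],-0.0524,1],[[-0.5,0,9.5],-0.1047,1],[[-1.4,0,15.7],-0.1745,1],[[-3.1,0,23.4],-0.2618,1]]'

```text
t: 31.0
eef_pos: [0.4783, -0.0352, 0.1518]
ee_rot: [0.168, -0.687, 0.687, -0.168]
contact_force: [0.3, 0.2, -1.9]
gripper_width: 0.0112
```

Call:
play_rows --motion '[[[-0.5,0,9.5],-0.105,1],[[-2,0,18.8],-0.209,1],[[-4.4,0,28],-0.314,1],[[-7.8,0,36.8],-0.419,1],[[-12.1,0,45.3],-0.524,1]]'

```text
t: 31.5
eef_pos: [0.51, -0.0705, 0.1518]
ee_rot: [0.34, -0.62, 0.62, -0.34]
contact_force: [-0.4, -0.2, -2.3]
gripper_width: 0.0114
```

```bash
python3 - <<'E'
from lev import *
show();p,M,ps,s=pose();print("dish",p-M[:,0]*.0905,"target TCP at psi+45:",)
S=cam('scene');crop(S,270,140,350,230,8,'s39.png')
E
```

```text
t 31.5 pos [ 0.51   -0.0705  0.1518] psi -122.46 ytool [ 0. -0. -1.] F [-0.41 -0.2  -2.34] w 0.0114 q [ 0.48  0.46 -0.56  1.9   0.32  0.87 -0.81]
dish [0.55856945 0.00589862 0.15178257] target TCP at psi+45:
```

View pics/s39.png

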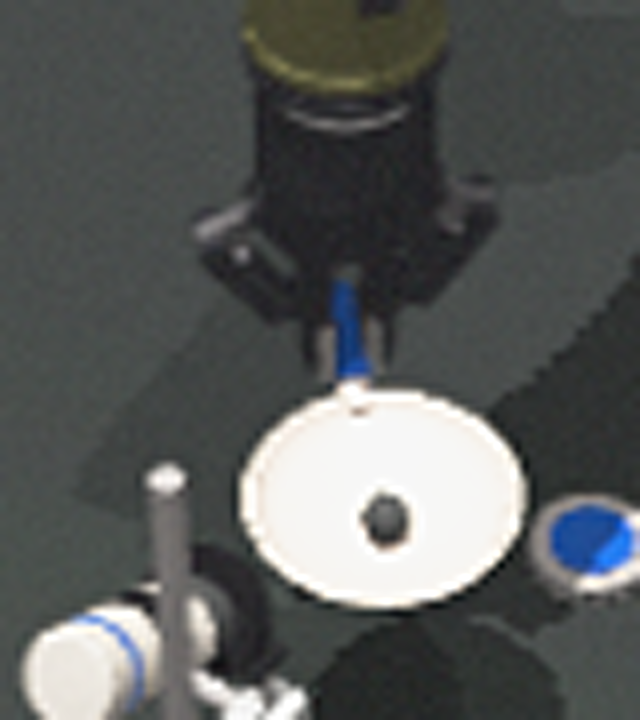

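Call:
play_rows --motion '[[[-0.5,0,9.5],-0.105,1],[[-2,0,18.8],-0.209,1],[[-4.4,0,28],-0.314,1],[[-7.8,0,36.8],-0.419,1],[[-12.1,0,45.3],-0.524,1]]'

```text
t: 32.05
eef_pos: [0.5546, -0.0845, 0.1517]
ee_rot: [0.489, -0.511, 0.511, -0.489]
contact_force: [-0.1, -0.3, -2.0]
gripper_width: 0.0114
```

Call:
play_rows --motion '[[[-0.3,0,7.9],-0.087,1],[[-1.1,0,14.2],-0.157,1],[[-2,0,18.8],-0.209,1],[[-2.7,0,21.9],-0.244,1],[[-3.1,0,23.4],-0.262,1]]'

```text
t: 32.55
eef_pos: [0.578, -0.0821, 0.1516]
ee_rot: [-0.551, 0.444, -0.443, 0.551]
contact_force: [-0.2, -0.7, -1.9]
gripper_width: 0.0113
```

Call:
play_rows --motion '[[[0,0,0],0,1],[[0,0,0],0,1],[[0,0,0],0,1],[[0,0,0],0,1],[[0,0,0],0,1]]'

```text
t: 33.05
eef_pos: [0.5779, -0.0821, 0.1518]
ee_rot: [0.551, -0.444, 0.444, -0.551]
contact_force: [-0.2, 0.4, -1.6]
gripper_width: 0.0118
```

```bash
python3 - <<'E'
from lev import *
show();p,M,ps,s=pose();print("dish",p-M[:,0]*.0905)
S=cam('scene');crop(S,270,160,360,235,8,'s40.png'); T=cam('top'); crop(T,270,120,370,240,6,'t40.png')
c=rim(S,(290,170,345,225)); print(cv2.fitEllipse(c.astype(np.float32)))
D=p-M[:,0]*.0905+[0,0,-.004+.021]
q=proj(S,[D+.058*np.array([np.cos(k),np.sin(k),0]) for k in np.linspace(0,6.28,80)]).astype(np.float32); print("level",cv2.fitEllipse(q))
cv2.imwrite('pics/s41.png',S["color"])
E
```

```text
t 33.05 pos [ 0.5779 -0.0821  0.1518] psi -77.71 ytool [ 0. -0. -1.] F [-0.18  0.41 -1.56] w 0.0118 q [ 0.57  0.6  -0.76  1.72  0.48  1.01 -0.15]
dish [0.55860536 0.00627802 0.1518362 ]
((317.224365234375, 202.7560577392578), (24.553071975708008, 34.58132553100586), 89.57562255859375)
level ((316.787841796875, 201.92051696777344), (26.643552780151367, 34.79459762573242), 90.38453674316406)
```

View pics/s40.png

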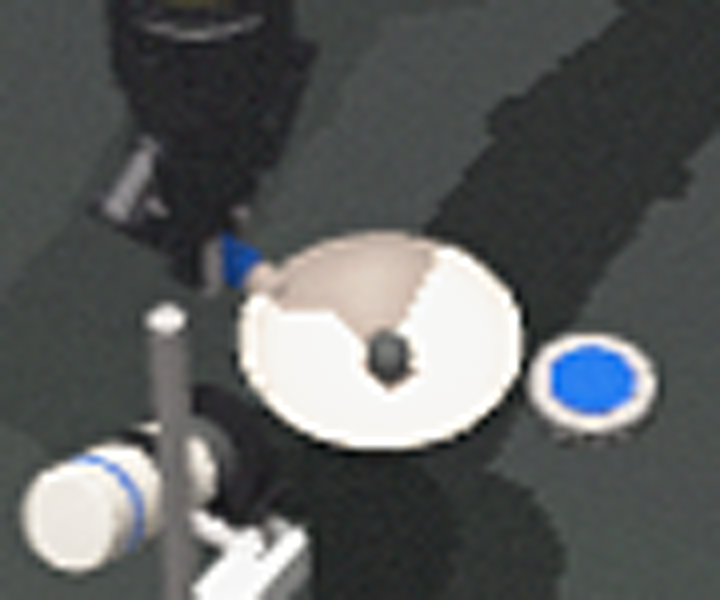

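View pics/t40.png

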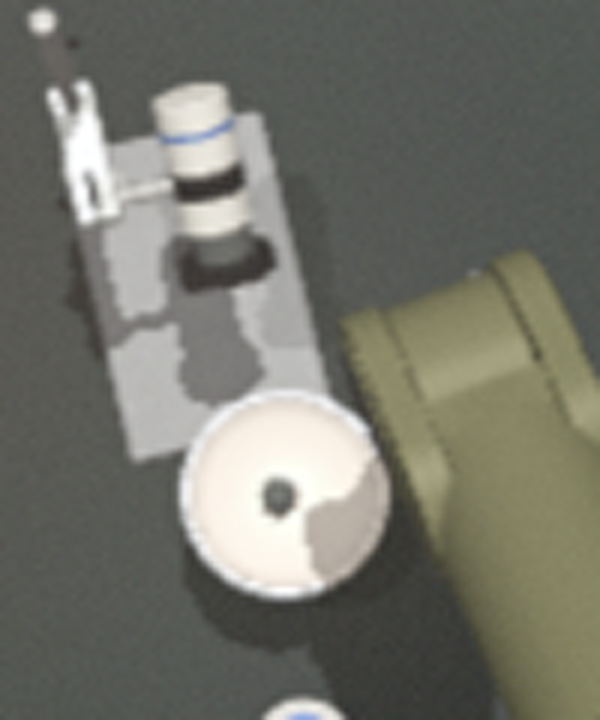

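View pics/s41.png

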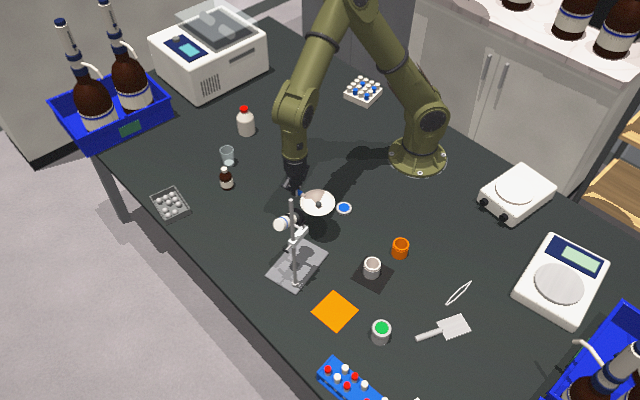

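```bash
python3 - <<'E'
from h import *
T=cam('top'); print(at(T,*uc(270,120,6,285,495),.169),at(T,*uc(270,120,6,278,497),.160))
E
```

```text
[0.55852788 0.00368438 0.169     ] [0.55823344 0.00777522 0.16      ]
```

Call:
play_rows --motion '[[[0,0,0],0,1],[[0,0,0],0,1],[[0,0,0],0,1],[[0,0,0],0,1],[[0,0,0],0,1]]'

```text
t: 33.7
eef_pos: [0.5779, -0.0821, 0.1518]
ee_rot: [-0.551, 0.444, -0.444, 0.551]
contact_force: [-0.5, -0.6, -1.8]
gripper_width: 0.0118
```

```bash
python3 - <<'E'
from h import *
show()
from cell import finish_job
print(finish_job())
E
```

```text
t 33.7 pos [ 0.5779 -0.0821  0.1518] psi -77.69 ytool [ 0.  0. -1.] F [-0.53 -0.58 -1.81] w 0.0118 q [ 0.57  0.6  -0.76  1.72  0.48  1.01 -0.15]
the job is handed in; nothing more can be done
None
```

I finished the whole sequence and handed the job in at 33.7 s. `finish_job` reported no verdict.

**What I did**
- **Pouring:** The tool always points straight down, so I tipped the jar in a loose grip by pushing its foot against the mat's edge and then the bench. I stopped it sharply over the dish and the ball rolled out.
- **Jar:** I pushed it upright against the mat's edge and set it near the middle of its mat. The pictures show it standing and empty.
- **Dish:** I lifted it by the handle and held it at the focus for about 1.5 s with the handle pointing away from the camera. I then turned it a quarter turn about its own centre, so the handle points to the side away from the rod, and kept hold of it there.

**Last checks**
- **Position:** The arm's pose puts the dish centre at about (0.559, 0.006, 0.148) m. I estimated the focus at (0.5585, 0.007, 0.150). The top camera gave y = 0.004 for the dish.
- **Ball:** It lies in the hollow, about 4 mm from the middle on the side away from the handle. The dish droops roughly 2 to 3° there, so it is not perfectly level.
- **Cameras:** The scene camera read about 5 mm off from the arm's pose and the top camera, so I corrected for that.
- **Tilt reading:** After the turn, the scene camera's outline of the dish rim did not match a level dish, but shadow in the dish made that check unreliable.

**Press force:** While I stood the jar up, I pressed it onto the mat through the finger grip with up to 58 N. That is below the 120 N wrist limit. It is above the 40 N limit for the arm or gripper body, but neither was touching anything in the pictures. I saw no sign that anything else on the bench moved.

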